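# Torque the coupling nut of a filter module with a break-over wrench

### The job

Take the break-over wrench from the blue mat, lower its ring end fully over the large hexagonal nut of the filter module and turn the nut clockwise (seen from above) until the wrench's handle breaks over at its pivot; stop as soon as it has clearly broken over, without driving the handle on to its end stop. Then ease off, lift the wrench from the nut without loosening it, and lay it flat on the blue mat again. Press and load the nut only gently, and leave everything else on the bench where it is.

Things in the scene. Friction and masses are not known exactly. Their poses are not given: they have to be found in the camera images.
- wrench: Head of the loose break-over ring wrench (steel; whole tool 231 mm long, 0.3 to 0.4 kg). Origin: centre of the ring, underside; x away from the handle, z up when lying flat. The ring is a closed hexagon 14 mm thick, walls 7 mm, hole 31.6 mm between opposite flats, which face its +y, -y and every 60 degrees. The handle is hinged on an upright pin at x = -36 mm. Centre of mass near x = -75 mm.
- grip (a point): Place to hold the wrench: middle of its handle, 125 mm from the ring's centre along the wrench's -x, 13 mm above the underside. The handle is a black bar 22 mm wide, 26 mm high, its underside level with the ring's, from 75 to 205 mm behind the ring's centre. Axes parallel to the head's while the handle is straight; they turn with the handle.
- handle (a joint): Bend of the handle at its pivot, rad, clockwise. 0 = straight, held by a preloaded spring until about 4 N sideways at the grip in the tightening direction; then it breaks over and swings on, the load rising only slightly (to about 5 N if the hand follows the handle round the pivot), to a hard end stop at 0.40. Clearly broken over from 0.15; 0.30 is too far. Springs straight when relieved.
- nut_seat (a point): Large hexagon nut, 30 mm across flats, on an upright port. Point: on its axis at the foot of the hexagon, on a 41 mm collar where the ring's underside rests, 70 mm above the bench. Hexagon 14 mm high, then a 4 mm cone and an 18 mm wide, 14 mm high plug. z up; flats face +y, -y and every 60 degrees: the ring fits with its x along the nut's x or 60 degree steps from it, with some 6 degrees of play.
- nut (a joint): Turn of the nut, rad, growing clockwise from above (tightening). It turns against thread friction of about 0.13 N m for some 0.3 to 0.8 rad from where it starts, different each time; then it is tight against a firm stop. It stays where it is left.
- fixture: Grey filter module on an aluminium base plate, fixed to the bench, left or right with the mat on the other side. Plate 220 x 130 x 8 mm, the module (100 x 110 mm, top at 45 mm) on its +x end, the nut's axis at x = 50, y = 0 mm. Origin: centre of the plate's underside.
- mat: Blue work mat fixed to the bench, 320 (x) x 240 (y) x 3 mm. Origin: centre of its underside. The wrench lies on it, with a spool and a jar near its far (+x) corners.
- spool: Metal solder spool, 48 mm wide, 22 mm high, on the mat; leave alone. Origin: centre of the underside.
- jar: White jar, 40 mm wide, 35 mm high, on the mat; leave alone. Origin: centre of the underside.
- cap: Brass connector cap, 24 mm wide, 22 mm high, standing on the base plate's near end; leave alone. Origin: centre of the underside.
- spanner: Plain steel spanner, 170 mm long, lying beyond the work; not the tool for this; leave alone. Origin: middle, underside.
- dropper: Clear dropper bottle, 44 mm wide, 100 mm high, beyond the work; leave alone. Origin: centre of the underside.
Things that resemble listed ones, but are neither listed nor needed, are in the scene too. Of the things that look like the wrench, take the one that is farthest to the robot's left at the start.

How it is judged:
On the way, in this order (a step that is already met when the one before it is completed fails the run):
1. the wrench's ring is fitted down over the hexagonal nut (horizontal distance between wrench and nut_seat below 0.008 m and z of wrench in the frame of nut_seat between -0.004 and 0.006 m and angle between wrench's own z axis and vertical below 0.12 rad), for 0.1 s.
2. with the ring still on the nut, the nut is tight and the handle has broken over by at least 0.15 rad (all of step 1 and value of joint nut above 0.95 rad and value of joint handle above 0.15 rad), for 0.1 s.
At the end, for the whole second after the job is handed in: the nut is still tight (within 0.08 rad of its firm stop), the wrench lies flat and still on the blue mat (ring centre and grip point over the mat, underside within 5 mm of its surface), its handle straight again (within 0.06 rad) (value of joint nut above 0.92 rad and value of joint handle below 0.06 rad and x of wrench in the frame of mat between -0.16 and 0.16 m and y of wrench in the frame of mat between -0.12 and 0.12 m and x of grip in the frame of mat between -0.16 and 0.16 m and y of grip in the frame of mat between -0.12 and 0.12 m and z of wrench in the frame of mat below 0.008 m and angle between wrench's own z axis and vertical below 0.08 rad and linear speed of wrench below 0.02 m/s); the robot touches nothing.
It fails at once if the handle is driven on towards its end stop (bend over 0.30 rad) (value of joint handle above 0.3 rad).
It fails at once if the wrench is forced against the module or its nut with more than 120 N of contact force (tripping a well-guided wrench loads it with less than 80 N) (contact force between wrench and fixture above 120 N).
It fails at once if a bystander is pushed more than 30 mm (distance of any of spool, jar, cap, spanner, dropper from where it was at the start of the episode above 0.03 m).
It also fails if it takes over 72 s, if anything falls off the work surface, if the arm or the gripper's body presses on something with over 40 N, if the wrist force passes 120 N, or if a joint passes its speed limit or range.

### The arm

A 6-joint arm with a two-finger parallel gripper is mounted at the origin on the work surface. World frame = base frame: x ahead of the robot, y to its left, z up, the work surface at z = 0. Lengths are in m, angles in rad, forces in N, time in s.
With the tool pointing down it reaches from about 0.325 to 0.9 m from the base axis. Payload 6.1 kg.
Tool frame: the origin (TCP) lies at the very end of the fingers, on their centre line; the grasp point (between the pads) lies 19 mm behind it (bot.grip_depth is the distance from the TCP to the grasp point, in m); z points along the fingers, y is the direction in which the jaws open and shut (so a half turn about z gives the same grasp; the last joint's range is limited). The gripper opens to 85 mm and grips with 20 to 120 N. Pads are 22 mm wide; open, the fingers measure 114 mm over their backs; the gripper's body (76 mm by 85 mm) begins 54 mm behind the grasp point. The pads swing forward as they close: fully open they stand 13 mm farther back than shut.
Start: joints at [-1.461, 0.22, 1.526, -0, 1.395, -0.126], TCP at [0.146, -0.608, 0.231] pointing down, gripper open.
Joint ranges: [-2.98, 2.98], [-0.91, 2.08], [0.09, 2.57], [-1.24, 4.39], [0.2, 2.65], [-2.68, 2.68]. Speed limits (rad/s): [2.57, 2.57, 3.01, 3.14, 3.14, 3.14].

### API

Orientations are given as a 3x3 rotation matrix whose columns are the frame's x, y, z axes.
In Python, from workcell import bot, vision, trace gives the robot as it stands.
- The arm moves only by the tool arm_command, never from a script. Its argument "moves" is a list of rows, each an object of numbers: "ax", "ay", "az": the turn, a rotation vector about the tool's x, y, z in degrees; "x", "y", "z": the shift along the tool's x, y, z in mm; "grip": the closure, from 0 (fully open) to 1 (shut). In form: [{"ax": .., "ay": .., "az": .., "x": .., "y": .., "z": .., "grip": ..}, ...]. A call has 1 to 20 rows; each row shifts and turns the pose as measured when the row begins, along the tool's axes as they then stand; what a row does not reach is not made up. A row lasts 1/12 s, in which the tool goes at most 41.7 mm and 7.16 degrees, less where a joint would pass 70% of its speed; a pose out of reach is approached as far as the arm can. A call is refused whole if a number of a shift passes 41.7 or a number of a turn 7.16, either way. A call with a gripper value outside its range is refused whole. The fingers move at their own pace and stop on an object; "grip_force" is the grip in N (left out, the last holds). Time passes only in rows, so rows that do not move let the fingers close. It gives the time, the measured TCP pose, the force and the opening at its end, in the units of the state.
- bot.sense(): the state, without advancing time (a new reading comes with each control period).
- vision.get_image(name): name is "side" or "top" or "wrist"; returns the picture (384x512x3 uint8, blue, green, red); there is no depth.
- vision.camera_model(name): a dict with "vfov" (degrees; the focal length in pixels is half the picture's height over the tangent of half this angle, whatever the lens; pixels are square), "cx", "cy" (the principal point, pixels), "R" (3x3) and "t" (3): a world point X has camera coordinates R X + t. Camera axes: x right, y down, z forward; pixel columns grow to the right and rows downward; lengths in m; the calibration is good to about 2 mm. A picture is of the moment at which its call begins: read the wrist's pose just before it. camera_model takes no time and is no camera call; for the wrist camera it gives the pose at the moment of the call.
- bot.close_job(): hands the job in, once; it reports no verdict.
Trained networks look in the newest picture that a camera, given by its name, has taken for a name from the list of things; names that differ only in an ending like _2 or _b are one class to them, and where a whole thing is asked for, a point or a joint stands for the part that bears it (a point fixed in the world has none). Each returns a list of dicts, best first, with "score" (0 to 1); they miss things now and then, are a little off and sometimes report something else, mostly with a low value. They report only what shows in the picture. A call takes as long as a camera call. They do not tell look-alikes from the thing itself.
- trace(query, camera): "pixels" (384x512 bool, what is visible of it) and "box" ([left, top, right, bottom] in pixels, round what is visible of it).
The state is a dict: "time_s": time; "joint_pos": joint angles; "joint_vel": joint speeds; "joint_torque": joint torques, N m; "tool_pos": TCP position; "tcp_rot": TCP orientation; "ft_force": force on the tool from outside, world axes, zero at the start; "ft_torque": the same for the moment, N m; "gripper_width": finger opening in m.
Only numpy, scipy, OpenCV 4.12 (cv2) and the standard library are available. Lean on these libraries where they do the work, as an engineer would, in place of code of your own. Each camera call takes 0.05 s, during which the arm holds its last target. There are 200 camera calls.

## Working session

There is one attempt and no reset: what is moved stays moved. The work goes in short steps, Python scripts to look and compute and a tool call to move; the robot and the scene stay as the last step left them, time stands still between calls to the robot, and variables do not carry over. Pictures are saved under pics/ and viewed, about 8 in all and at most 12, crops included, and the job is handed in when it is done.

Besides the shell and the picture viewer there is one more tool, called after "Emit:" by a JSON object that holds its "method" and its "body". arm_command: Moves the arm, as the interface text tells. Its arguments: {"type":"object","properties":{"moves":{"type":"array"},"grip_force":{"type":"number"}},"required":["moves"]}

```bash
ls; mkdir -p pics; cat > h.py <<'E'
import numpy as np,cv2
from workcell import bot,vision,trace
def ray(cam,u,v,m=None):
    m=m or vision.camera_model(cam); f=192/np.tan(np.radians(m['vfov'])/2)
    R=np.array(m['R']);t=np.array(m['t'])
    return -R.T@t, R.T@np.array([(u-m['cx'])/f,(v-m['cy'])/f,1])
def at(cam,u,v,z,m=None):
    c,d=ray(cam,u,v,m); return c+d*(z-c[2])/d[2]
def proj(cam,X,m=None):
    m=m or vision.camera_model(cam); f=192/np.tan(np.radians(m['vfov'])/2)
    p=np.array(m['R'])@np.array(X)+np.array(m['t']); return np.array([m['cx']+f*p[0]/p[2],m['cy']+f*p[1]/p[2]])
E
python3 - <<'E'
from h import *
a=vision.get_image('top');b=vision.get_image('side')
cv2.imwrite('pics/top.png',cv2.resize(a,(800,600)));cv2.imwrite('pics/side.png',b)
for n in ['wrench','grip','fixture','mat','nut','spool','jar','cap']:
    for d in trace(n,'top')[:4]:
        p=d['pixels'];v,u=np.nonzero(p);print(n,round(d['score'],2),d['box'],u.mean().round(1),v.mean().round(1),at('top',u.mean(),v.mean(),0.01).round(3))
print({k:np.round(v,3) for k,v in vision.camera_model('top').items()})
s=bot.sense();print(s['tcp_rot'],s['ft_force'])
E
```

```text
pics
wrench 0.94 [402.3, 214.5, 446.3, 288.0] 425.0 250.4 [ 0.373 -0.565  0.01 ]
wrench 0.76 [290.9, 177.8, 318.2, 253.9] 301.7 217.7 [ 0.464 -0.209  0.01 ]
grip 0.75 [415.9, 216.3, 446.1, 267.2] 429.8 240.9 [ 0.401 -0.581  0.01 ]
grip 0.73 [287.0, 198.7, 306.2, 247.5] 299.4 225.4 [ 0.441 -0.202  0.01 ]
grip 0.53 [262.8, 148.6, 354.7, 265.9] 310.7 207.4 [ 0.495 -0.235  0.01 ]
fixture 0.82 [142.9, 150.1, 192.2, 227.5] 166.5 188.6 [0.547 0.201 0.01 ]
mat 0.66 [142.8, 150.2, 191.0, 226.4] 166.4 188.5 [0.548 0.201 0.01 ]
mat 0.65 [261.9, 145.5, 355.8, 262.2] 310.8 207.2 [ 0.496 -0.236  0.01 ]
nut 0.53 [156.5, 162.7, 171.3, 174.9] 162.3 167.5 [0.613 0.217 0.01 ]
spool 0.67 [282.9, 150.4, 295.8, 167.6] 289.7 158.0 [ 0.647 -0.173  0.01 ]
jar 0.69 [339.6, 163.7, 358.7, 175.7] 348.1 167.9 [ 0.617 -0.35   0.01 ]
cap 0.52 [288.4, 197.7, 309.1, 247.2] 299.7 224.1 [ 0.445 -0.202  0.01 ]
{'vfov': np.float64(52.653), 'cx': np.float64(253.598), 'cy': np.float64(188.451), 'R': array([[ 0.016, -1.   , -0.024],
       [-0.983, -0.011, -0.182],
       [ 0.181,  0.027, -0.983]]), 't': array([-0.072,  0.543,  1.085])}
[[ 9.72320929e-01  2.33649333e-01 -8.44515303e-06]
 [ 2.33649333e-01 -9.72320929e-01  2.88056893e-05]
 [-1.48096894e-06 -2.99815790e-05 -1.00000000e+00]] [-0.97434053  0.04747543  0.52479978]
```

View pics/top.png

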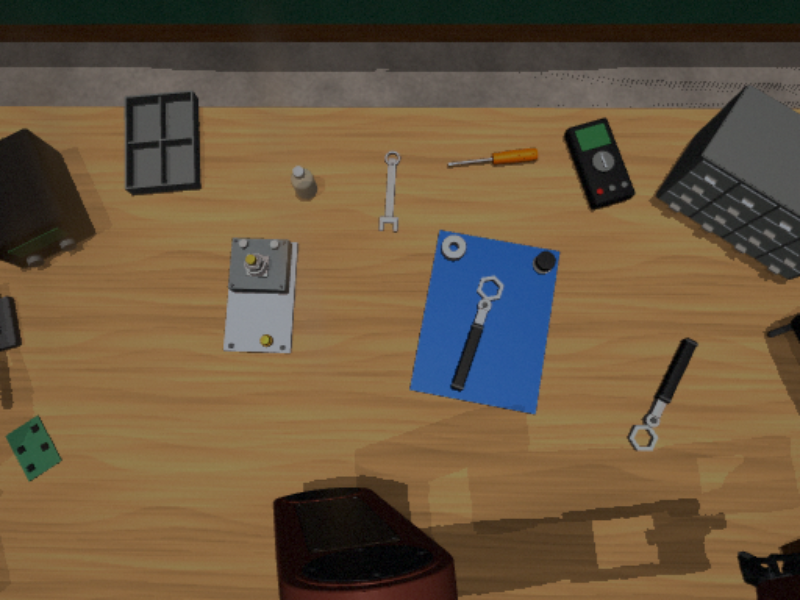

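View pics/side.png

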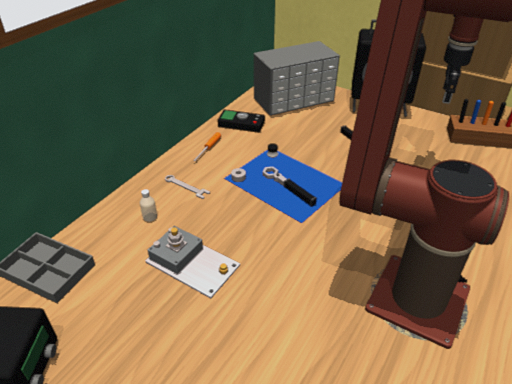

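The top view shows two wrenches. The left one lies on the mat, with its ring at about (490,288) and its handle end at (459,386). The nut is at (256,264), and the plate's module end points away from the robot. The side view agrees. The mat wrench is also the leftmost one, so that's the one to take.

```bash
python3 - <<'E'
from h import *
k=1.5625
r=at('top',490/k,288/k,.017);e=at('top',459/k,386/k,.029);n=at('top',253/k,260/k,.1)
print('ring',r.round(3),'end',e.round(3),'plug',n.round(3))
d=(e-r)[:2];print(np.linalg.norm(d),np.degrees(np.arctan2(-d[1],-d[0])))
print('plate',[at('top',u/k,v/k,.008).round(3)[:2] for u,v in[(225,351),(291,352),(298,242)]])
print('mat',[at('top',u/k,v/k,.003).round(3)[:2] for u,v in[(440,231),(559,251),(535,412),(411,391)]])
print('drop',at('top',298/k,172/k,.1).round(3))
h=np.degrees(np.arctan2(-d[1],-d[0]));g=r[:2]+d/np.linalg.norm(d)*.125
print('grip',g,h)
m=vision.camera_model('wrist');s=bot.sense();R=np.array(m['R']);c=-R.T@np.array(m['t']);print('cam in tool',s['tcp_rot'].T@(c-s['tool_pos']) if hasattr(s['tcp_rot'],'T') else np.array(s['tcp_rot']).T@(c-np.array(s['tool_pos'])));print((R@np.array(s['tcp_rot'])).round(3),m['vfov'])
E
```

```text
ring [ 0.564 -0.244  0.017] end [ 0.377 -0.183  0.029] plug [0.595 0.194 0.1  ]
0.19701813264487317 -17.993183229603233
plate [array([0.437, 0.263]), array([0.437, 0.136]), array([0.655, 0.132])]
mat [array([ 0.681, -0.149]), array([ 0.642, -0.381]), array([ 0.332, -0.327]), array([ 0.367, -0.095])]
drop [0.764 0.12  0.1  ]
grip [ 0.44528584 -0.20544521] -17.993183229603233
cam in tool [ 0.07630632 -0.00113207 -0.14226342]
[[-0.001  1.    -0.   ]
 [-0.954 -0.001 -0.3  ]
 [-0.3   -0.     0.954]] 63.3806017587692
```

Emit:
{"method": "arm_command", "body": {"moves": [{"x": 24, "y": -20}, {"x": 24, "y": -20}, {"x": 24, "y": -20}, {"x": 24, "y": -20}, {"x": 24, "y": -20}, {"x": 24, "y": -20}, {"x": 24, "y": -20}, {"x": 24, "y": -20}, {"x": 24, "y": -20}, {"x": 24, "y": -20}, {"x": 24, "y": -20}, {"x": 24, "y": -20}, {"x": 24, "y": -20}, {"x": 24, "y": -20}, {"x": 24, "y": -20}, {"x": 24, "y": -20}, {"az": 6.3, "z": 10}, {"az": 6.3, "z": 10}, {"az": 6.3, "z": 10}, {"az": 6.3}], "grip_force": 90}}

```text
schema error: expected keys ax, ay, az, x, y, z, grip
```

```bash
cat >> h.py <<'E'
def st():
    s=bot.sense();R=np.array(s['tcp_rot']);p=np.array(s['tool_pos'])
    print('t',round(s['time_s'],2),'p',p.round(4),'head',np.degrees(np.arctan2(R[1,0],R[0,0])).round(2),'tilt',(R[:,2]).round(3),'F',np.round(s['ft_force'],2),'T',np.round(s['ft_torque'],3),'w',round(s['gripper_width'],4),'j',np.round(s['joint_pos'],2))
    return p,R,s
E
python3 - <<'E'
from h import *
st();cv2.imwrite('pics/w1.png',vision.get_image('wrist'))
for n in ['wrench','grip']:
  for d in trace(n,'wrist')[:2]:
    v,u=np.nonzero(d['pixels']);z=.025
    P=np.array([at('wrist',a,b,z)[:2] for a,b in zip(u[::15],v[::15])]);c=P.mean(0);w=np.linalg.svd(P-c)[2][0];w*=np.sign(w[0])
    print(n,d['score'],d['box'],c.round(4),np.degrees(np.arctan2(w[1],w[0])),((P-c)@w).min(),((P-c)@w).max())
E
```

```text
t 0.5 p [ 0.146  -0.6077  0.2313] head 13.51 tilt [-0.  0. -1.] F [-0.97  0.05  0.52] T [ 0.012 -0.052 -0.03 ] w 0.0853 j [-1.46  0.22  1.53 -0.    1.39 -0.13]
wrench 0.63 [182.6, 1.1, 234.5, 31.8] [ 0.278  -0.5225] -88.90816174853556 -0.025302440604324555 0.022838423832764933
```

View pics/w1.png

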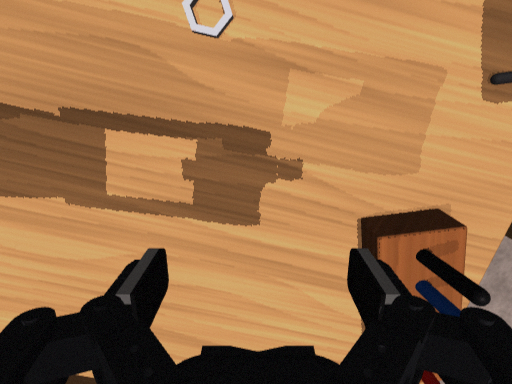

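The call was refused because every row needs all seven keys. The picture only shows the bare bench near the start pose, with the decoy's ring at (208,12).

Emit:
{"method": "arm_command", "body": {"moves": [{"ax": 0, "ay": 0, "az": 0, "x": 24, "y": -20, "z": 0, "grip": 0}, {"ax": 0, "ay": 0, "az": 0, "x": 24, "y": -20, "z": 0, "grip": 0}, {"ax": 0, "ay": 0, "az": 0, "x": 24, "y": -20, "z": 0, "grip": 0}, {"ax": 0, "ay": 0, "az": 0, "x": 24, "y": -20, "z": 0, "grip": 0}, {"ax": 0, "ay": 0, "az": 0, "x": 24, "y": -20, "z": 0, "grip": 0}, {"ax": 0, "ay": 0, "az": 0, "x": 24, "y": -20, "z": 0, "grip": 0}, {"ax": 0, "ay": 0, "az": 0, "x": 24, "y": -20, "z": 0, "grip": 0}, {"ax": 0, "ay": 0, "az": 0, "x": 24, "y": -20, "z": 0, "grip": 0}, {"ax": 0, "ay": 0, "az": 0, "x": 24, "y": -20, "z": 0, "grip": 0}, {"ax": 0, "ay": 0, "az": 0, "x": 24, "y": -20, "z": 0, "grip": 0}, {"ax": 0, "ay": 0, "az": 0, "x": 24, "y": -20, "z": 0, "grip": 0}, {"ax": 0, "ay": 0, "az": 0, "x": 24, "y": -20, "z": 0, "grip": 0}, {"ax": 0, "ay": 0, "az": 0, "x": 24, "y": -20, "z": 0, "grip": 0}, {"ax": 0, "ay": 0, "az": 0, "x": 24, "y": -20, "z": 0, "grip": 0}, {"ax": 0, "ay": 0, "az": 0, "x": 24, "y": -20, "z": 0, "grip": 0}, {"ax": 0, "ay": 0, "az": 0, "x": 24, "y": -20, "z": 0, "grip": 0}, {"ax": 0, "ay": 0, "az": 6.3, "x": 0, "y": 0, "z": 10, "grip": 0}, {"ax": 0, "ay": 0, "az": 6.3, "x": 0, "y": 0, "z": 10, "grip": 0}, {"ax": 0, "ay": 0, "az": 6.3, "x": 0, "y": 0, "z": 10, "grip": 0}, {"ax": 0, "ay": 0, "az": 6.3, "x": 0, "y": 0, "z": 0, "grip": 0}], "grip_force": 90}}

```text
time_s: 2.32
tool_pos: [0.4593, -0.1884, 0.203]
tcp_rot: [[0.976, -0.219, 0.01], [-0.219, -0.976, -0.008], [0.011, 0.006, -1.0]]
ft_force: [-0.3, -0.1, -1.3]
gripper_width: 0.0855
```

```bash
python3 - <<'E'
from h import *
st();cv2.imwrite('pics/w2.png',vision.get_image('wrist'))
for n in ['wrench','grip']:
  for d in trace(n,'wrist')[:2]:
    v,u=np.nonzero(d['pixels']);z=.025
    P=np.array([at('wrist',a,b,z)[:2] for a,b in zip(u[::15],v[::15])]);c=P.mean(0);w=np.linalg.svd(P-c)[2][0];w*=np.sign(w[0])
    print(n,d['score'],d['box'],c.round(4),np.degrees(np.arctan2(w[1],w[0])),((P-c)@w).min(),((P-c)@w).max())
E
```

```text
t 2.32 p [ 0.4593 -0.1884  0.203 ] head -12.64 tilt [ 0.01  -0.008 -1.   ] F [-0.27 -0.1  -1.26] T [0.001 0.    0.025] w 0.0855 j [-0.55 -0.08  1.9  -0.    1.31  1.24]
wrench 0.74 [179.4, 0.0, 218.8, 9.1] [ 0.6246 -0.1684] 77.85413573956836 -0.01549028340051855 0.016401401951974086
wrench 0.61 [257.3, 28.1, 314.5, 247.0] [ 0.4901 -0.2163] -18.55329746171194 -0.12381527406070625 0.10290013574031275
grip 0.57 [255.2, 100.9, 291.2, 246.7] [ 0.4515 -0.2037] -17.682310429294606 -0.08358798427541926 0.07782724685791141
```

View pics/w2.png

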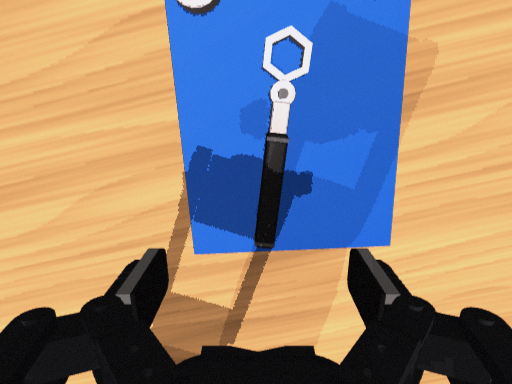

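The whole mat wrench is in view: ring centre at about (287,53), handle front end at (277,136), back end at (265,240). I'll compute the grasp from these points.

```bash
python3 - <<'E'
from h import *
p,R,s=st()
ring=at('wrist',287.5,53,.017);f=at('wrist',277,136,.029);b=at('wrist',265,241,.029);pin=at('wrist',283,93,.02)
print(ring,pin,f,b)
d=(ring-b)[:2];h=np.degrees(np.arctan2(d[1],d[0]));print(h,np.linalg.norm(d),np.linalg.norm((ring-f)[:2]))
d2=(f-b)[:2];print(np.degrees(np.arctan2(d2[1],d2[0])))
u=d/np.linalg.norm(d); g=ring[:2]-.125*u;print('grip',g, (f+b)[:2]/2+u*.015)
T=np.array([*g,.1]);print('tool shift to grip at z .1',R.T@(T-p)*1e3)
E
```

```text
t 2.47 p [ 0.4601 -0.1895  0.205 ] head -12.21 tilt [ 0.012 -0.009 -1.   ] F [-0.3   0.37  0.76] T [ 0.017  0.01  -0.011] w 0.0856 j [-0.55 -0.08  1.89 -0.    1.31  1.24]
[ 0.56795517 -0.24353997  0.017     ] [ 0.5321465  -0.23189278  0.02      ] [ 0.49249597 -0.21726512  0.029     ] [ 0.38053489 -0.18131367  0.029     ]
-18.36692936272378 0.19748031695857862 0.0799028087448095
-17.80217317286558
grip [ 0.44932291 -0.20415231] [ 0.4507513  -0.20401591]
tool shift to grip at z .1 [ -8.83838411  15.89878436 105.00227613]
```

Emit:
{"method": "arm_command", "body": {"moves": [{"ax": 0.34, "ay": -0.63, "az": 6, "x": 0, "y": 0, "z": 0, "grip": 0}, {"ax": 0, "ay": 0, "az": 0, "x": -7, "y": 16.5, "z": 15, "grip": 0}, {"ax": 0, "ay": 0, "az": 0, "x": 0, "y": 0, "z": 25, "grip": 0}, {"ax": 0, "ay": 0, "az": 0, "x": 0, "y": 0, "z": 25, "grip": 0}, {"ax": 0, "ay": 0, "az": 0, "x": 0, "y": 0, "z": 25, "grip": 0}, {"ax": 0, "ay": 0, "az": 0, "x": 0, "y": 0, "z": 0, "grip": 0}, {"ax": 0, "ay": 0, "az": 0, "x": 0, "y": 0, "z": 0, "grip": 0}]}}

```text
time_s: 3.05
tool_pos: [0.4522, -0.2081, 0.1191]
tcp_rot: [[0.956, -0.294, 0.014], [-0.294, -0.956, -0.008], [0.016, 0.004, -1.0]]
ft_force: [-0.3, -1.2, -0.7]
gripper_width: 0.0852
```

```bash
cat >> h.py <<'E'
def to(x,y,z,h):
    """tool-frame turn (deg) and shift (mm) to an upright pose"""
    from scipy.spatial.transform import Rotation as Ro
    p,R,s=st();a=np.radians(h);G=np.array([[np.cos(a),np.sin(a),0],[np.sin(a),-np.cos(a),0],[0,0,-1]])
    print('turn',Ro.from_matrix(R.T@G).as_rotvec(degrees=True).round(2),'shift',(R.T@(np.array([x,y,z])-p)*1e3).round(1),'shift in goal axes',(G.T@(np.array([x,y,z])-p)*1e3).round(1))
E
python3 - <<'E'
from h import *
to(.450,-.204,.006,-18.2)
E
```

```text
t 3.05 p [ 0.4522 -0.2081  0.1191] head -17.11 tilt [ 0.014 -0.008 -1.   ] F [-0.32 -1.24 -0.65] T [ 0.003 -0.008 -0.007] w 0.0852 j [-0.59  0.02  1.97  0.    1.14  1.28]
turn [ 0.21 -0.9   1.09] shift [ -5.1  -3.7 113. ] shift in goal axes [ -3.3  -3.2 113.1]
```

Emit:
{"method": "arm_command", "body": {"moves": [{"ax": 0.2, "ay": -0.9, "az": 1.1, "x": -3.3, "y": -3.2, "z": 20, "grip": 0}, {"ax": 0, "ay": -0.3, "az": 0, "x": 0, "y": 0, "z": 25, "grip": 0}, {"ax": 0, "ay": -0.3, "az": 0, "x": 0, "y": 0, "z": 25, "grip": 0}, {"ax": 0, "ay": 0, "az": 0, "x": 0, "y": 0, "z": 20, "grip": 0}, {"ax": 0, "ay": 0, "az": 0, "x": 0, "y": 0, "z": 0, "grip": 0}, {"ax": 0, "ay": 0, "az": 0, "x": 0, "y": 0, "z": 0, "grip": 0}]}}

```text
time_s: 3.55
tool_pos: [0.4582, -0.2099, 0.0388]
tcp_rot: [[0.953, -0.303, 0.004], [-0.303, -0.953, -0.007], [0.006, 0.005, -1.0]]
ft_force: [0.9, 0.1, 0.6]
gripper_width: 0.0853
```

```bash
python3 - <<'E'
from h import *
to(.450,-.204,.006,-18.2)
E
```

```text
t 3.55 p [ 0.4582 -0.2099  0.0388] head -17.66 tilt [ 0.004 -0.007 -1.   ] F [0.89 0.07 0.64] T [ 0.015 -0.036 -0.013] w 0.0853 j [-0.58  0.16  1.99 -0.    0.98  1.3 ]
turn [ 0.29 -0.33  0.54] shift [-9.8 -3.3 32.8] shift in goal axes [-9.6 -3.1 32.8]
```

Emit:
{"method": "arm_command", "body": {"moves": [{"ax": 0.3, "ay": -0.3, "az": 0.5, "x": -10, "y": -3.5, "z": 8, "grip": 0}, {"ax": 0, "ay": 0, "az": 0, "x": 0, "y": 0, "z": 8, "grip": 0}, {"ax": 0, "ay": 0, "az": 0, "x": 0, "y": 0, "z": 8, "grip": 0}, {"ax": 0, "ay": 0, "az": 0, "x": 0, "y": 0, "z": 5, "grip": 0}, {"ax": 0, "ay": 0, "az": 0, "x": 0, "y": 0, "z": 0, "grip": 0}, {"ax": 0, "ay": 0, "az": 0, "x": 0, "y": 0, "z": 0, "grip": 0}]}}

```text
time_s: 4.05
tool_pos: [0.4535, -0.2059, 0.0144]
tcp_rot: [[0.951, -0.311, 0.009], [-0.311, -0.951, -0.005], [0.011, 0.002, -1.0]]
ft_force: [-0.0, -0.7, -0.7]
gripper_width: 0.0855
```

```bash
python3 - <<'E'
from h import *
to(.450,-.204,.006,-18.2)
E
```

```text
t 4.05 p [ 0.4535 -0.2059  0.0144] head -18.09 tilt [ 0.009 -0.005 -1.   ] F [-0.03 -0.73 -0.66] T [-0.031  0.003  0.008] w 0.0855 j [-0.59  0.19  2.01  0.    0.93  1.3 ]
turn [ 0.12 -0.61  0.11] shift [-4.  -0.8  8.3] shift in goal axes [-3.9 -0.7  8.4]
```

Emit:
{"method": "arm_command", "body": {"moves": [{"ax": 0.1, "ay": -0.7, "az": 0.1, "x": -4, "y": -0.8, "z": 5, "grip": 0}, {"ax": 0, "ay": -0.3, "az": 0, "x": -1, "y": 0, "z": 3, "grip": 0}, {"ax": 0, "ay": 0, "az": 0, "x": 0, "y": 0, "z": 0, "grip": 0}, {"ax": 0, "ay": 0, "az": 0, "x": 0, "y": 0, "z": 0, "grip": 0.5}, {"ax": 0, "ay": 0, "az": 0, "x": 0, "y": 0, "z": 0, "grip": 1}, {"ax": 0, "ay": 0, "az": 0, "x": 0, "y": 0, "z": 0, "grip": 1}, {"ax": 0, "ay": 0, "az": 0, "x": 0, "y": 0, "z": 0, "grip": 1}, {"ax": 0, "ay": 0, "az": 0, "x": 0, "y": 0, "z": 0, "grip": 1}, {"ax": 0, "ay": 0, "az": 0, "x": 0, "y": 0, "z": 0, "grip": 1}, {"ax": 0, "ay": 0, "az": 0, "x": 0, "y": 0, "z": 0, "grip": 1}, {"ax": 0, "ay": 0, "az": 0, "x": 0, "y": 0, "z": 0, "grip": 1}, {"ax": 0, "ay": 0, "az": 0, "x": 0, "y": 0, "z": 0, "grip": 1}], "grip_force": 110}}

```text
time_s: 5.05
tool_pos: [0.4494, -0.204, 0.0066]
tcp_rot: [[0.95, -0.312, -0.007], [-0.312, -0.95, 0.002], [-0.007, 0.001, -1.0]]
ft_force: [0.2, -0.8, 0.7]
gripper_width: 0.0198
```

```bash
python3 - <<'E'
from h import *
to(.450,-.204,.006,-18.2)
E
```

```text
t 5.05 p [ 0.4494 -0.204   0.0066] head -18.2 tilt [-0.007  0.002 -1.   ] F [ 0.17 -0.79  0.73] T [-0.042  0.018 -0.003] w 0.0198 j [-0.58  0.21  2.01 -0.    0.93  1.31]
turn [0.03 0.41 0.  ] shift [ 0.6 -0.2  0.6] shift in goal axes [ 0.6 -0.2  0.6]
```

Emit:
{"method": "arm_command", "body": {"moves": [{"ax": 0, "ay": 0.4, "az": 0, "x": 0, "y": 0, "z": -15, "grip": 1}, {"ax": 0, "ay": 0, "az": 0, "x": 0, "y": 0, "z": -30, "grip": 1}, {"ax": 0, "ay": 0, "az": 0, "x": 0, "y": 0, "z": -35, "grip": 1}, {"ax": 0, "ay": 0, "az": 0, "x": 0, "y": 0, "z": -35, "grip": 1}, {"ax": 0, "ay": 0, "az": 0, "x": 0, "y": 0, "z": -30, "grip": 1}, {"ax": 0, "ay": 0, "az": 0, "x": 0, "y": 0, "z": -20, "grip": 1}, {"ax": 0, "ay": 0, "az": 0, "x": 0, "y": 0, "z": 0, "grip": 1}, {"ax": 0, "ay": 0, "az": 0, "x": 0, "y": 0, "z": 0, "grip": 1}]}}

```text
time_s: 5.72
tool_pos: [0.4428, -0.1997, 0.1704]
tcp_rot: [[0.95, -0.312, -0.017], [-0.312, -0.95, 0.01], [-0.019, -0.004, -1.0]]
ft_force: [0.3, 0.4, -4.2]
gripper_width: 0.0201
```

```bash
python3 - <<'E'
from h import *
to(.53,.228,.165,-18.2)
E
```

```text
t 5.72 p [ 0.4428 -0.1997  0.1704] head -18.18 tilt [-0.017  0.01  -1.   ] F [ 0.35  0.43 -4.23] T [0.008 0.191 0.019] w 0.0201 j [-0.59 -0.05  1.93 -0.    1.28  1.3 ]
turn [-0.25  1.11  0.02] shift [ -50.4 -433.5    8.3] shift in goal axes [ -50.7 -433.5    5.4]
```

Emit:
{"method": "arm_command", "body": {"moves": [{"ax": -0.2, "ay": 1.1, "az": 0, "x": -3, "y": -15, "z": 0, "grip": 1}, {"ax": 0, "ay": 0, "az": 0, "x": -3, "y": -28, "z": 0, "grip": 1}, {"ax": 0, "ay": 0, "az": -4, "x": -3, "y": -32, "z": 0, "grip": 1}, {"ax": 0, "ay": 0, "az": -4, "x": -1, "y": -32, "z": 0, "grip": 1}, {"ax": 0, "ay": 0, "az": -4, "x": 2, "y": -32, "z": 0, "grip": 1}, {"ax": 0, "ay": 0, "az": -4, "x": 5, "y": -32, "z": 0, "grip": 1}, {"ax": 0, "ay": 0, "az": -4, "x": 7, "y": -32, "z": 0, "grip": 1}, {"ax": 0, "ay": 0, "az": -4, "x": 9, "y": -32, "z": 0, "grip": 1}, {"ax": 0, "ay": 0, "az": -4, "x": 11, "y": -32, "z": 0, "grip": 1}, {"ax": 0, "ay": 0, "az": -4, "x": 14, "y": -30, "z": 0, "grip": 1}, {"ax": 0, "ay": 0, "az": -4, "x": 16, "y": -30, "z": 0, "grip": 1}, {"ax": 0, "ay": 0, "az": -4, "x": 16, "y": -26, "z": 0, "grip": 1}, {"ax": 0, "ay": 0, "az": -4, "x": 14, "y": -22, "z": 0, "grip": 1}, {"ax": 0, "ay": 0, "az": -2, "x": 10, "y": -12, "z": 0, "grip": 1}, {"ax": 0, "ay": 0, "az": 0, "x": 0, "y": 0, "z": 0, "grip": 1}, {"ax": 0, "ay": 0, "az": 0, "x": 0, "y": 0, "z": 0, "grip": 1}]}}

```text
time_s: 7.05
tool_pos: [0.5113, 0.2201, 0.1246]
tcp_rot: [[0.866, 0.497, -0.06], [0.498, -0.867, 0.0], [-0.052, -0.03, -0.998]]
ft_force: [0.1, -0.1, -3.5]
gripper_width: 0.02
```

```bash
python3 - <<'E'
from h import *
to(.53,.228,.165,30)
E
```

```text
t 7.05 p [0.5113 0.2201 0.1246] head 29.9 tilt [-0.06   0.    -0.998] F [ 0.07 -0.05 -3.53] T [-0.115  0.058 -0.025] w 0.02 j [0.26 0.2  1.76 0.02 1.24 1.3 ]
turn [-1.73  3.   -0.15] shift [ 18.    1.2 -41.4] shift in goal axes [ 20.1   2.5 -40.4]
```

Emit:
{"method": "arm_command", "body": {"moves": [{"ax": -1.7, "ay": 3, "az": 0, "x": 0, "y": 0, "z": -25, "grip": 1}, {"ax": 0, "ay": 0, "az": 0, "x": 12, "y": 0, "z": -20, "grip": 1}, {"ax": 0, "ay": 0, "az": 0, "x": 5, "y": 2, "z": 0, "grip": 1}, {"ax": 0, "ay": 0, "az": 0, "x": 0, "y": 0, "z": 0, "grip": 1}, {"ax": 0, "ay": 0, "az": 0, "x": 0, "y": 0, "z": 0, "grip": 1}]}}

```text
time_s: 7.47
tool_pos: [0.5208, 0.2213, 0.1557]
tcp_rot: [[0.87, 0.493, -0.022], [0.493, -0.87, -0.008], [-0.023, -0.004, -1.0]]
ft_force: [0.9, 0.4, -4.2]
gripper_width: 0.0195
```

```bash
python3 - <<'E'
from h import *
to(.53,.228,.165,30)
im=vision.get_image('wrist');cv2.imwrite('pics/w3raw.png',im)
for d in trace('nut','wrist')[:2]:
    v,u=np.nonzero(d['pixels']);print(d['score'],d['box'],u.mean(),v.mean())
cv2.imwrite('pics/w3.png',cv2.resize(im,(768,576)))
print(proj('wrist',[.595,.196,.1]))
E
```

```text
t 7.47 p [0.5208 0.2213 0.1557] head 29.55 tilt [-0.022 -0.008 -1.   ] F [ 0.93  0.4  -4.25] T [-0.068  0.155  0.   ] w 0.0195 j [ 0.26  0.16  1.74 -0.    1.26  1.32]
turn [-0.24  1.32 -0.45] shift [11.1 -1.4 -9.6] shift in goal axes [11.3 -1.2 -9.3]
0.86 [306.0, 89.0, 362.5, 149.8] 334.40455407969637 119.13851992409867
[354.22185323 132.13241235]
```

View pics/w3.png

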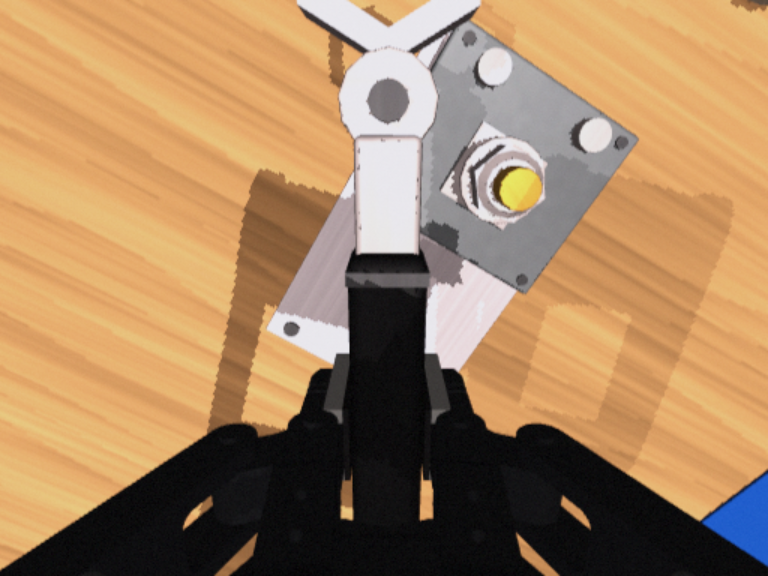

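The view shows the straight wrench held in the jaws, its pin at (389,99), the plug top at (520,189) and the hex nut around it. I'll enlarge the nut for its angle.

```bash
python3 - <<'E'
from h import *
im=cv2.imread('pics/w3raw.png')
c=cv2.resize(im[80:160,285:385],(800,640),interpolation=cv2.INTER_CUBIC)[:600]
cv2.imwrite('pics/c1.png',c)
print('plug',at('wrist',346.7,126,.102),'pin',at('wrist',389/1.5,99/1.5,.165))
for b in [(234/1.5,0)]:pass
print('plate edges',at('wrist',637/1.5,138/1.5,.045),at('wrist',524/1.5,293/1.5,.045))
E
```

```text
plug [0.5957299  0.20283078 0.102     ] pin [0.59593457 0.26462777 0.165     ]
plate edges [0.64809244 0.14848602 0.045     ] [0.55059375 0.15023039 0.045     ]
```

View pics/c1.png

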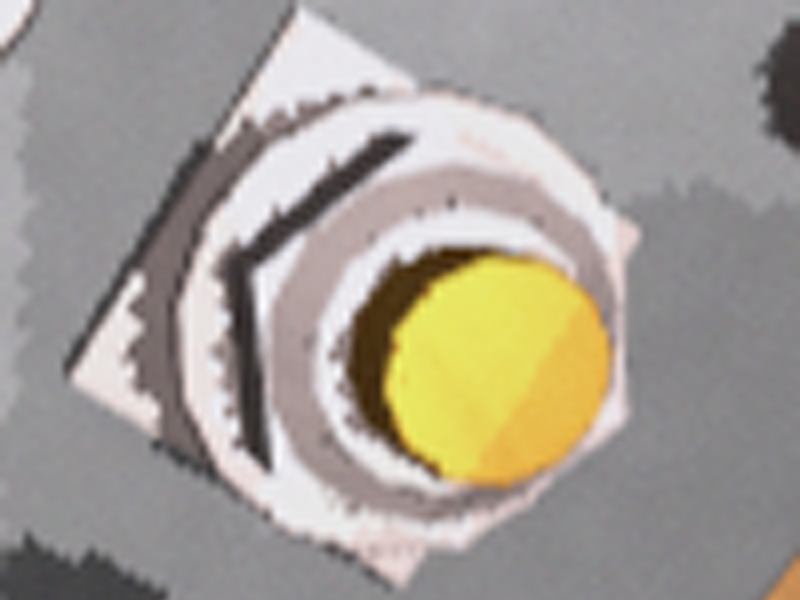

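```bash
python3 - <<'E'
from h import *
c=at('wrist',285+498/8,80+368/8,.102)[:2];print('plug c',c)
# top-edge (inner) vertices of hex
for z,V in ((.084,[(412,135),(253,268),(272,468),(465,550),(630,410)]),(.070,[(390,132),(228,255),(258,460)])):
    P=np.array([at('wrist',285+a/8,80+b/8,z)[:2] for a,b in V])
    for a,b in zip(P[:-1],P[1:]):
        d=b-a;print(z,'len',np.linalg.norm(d).round(4),'edge dir mod60',np.degrees(np.arctan2(d[1],d[0]))%60)
    print((P-c).round(4).tolist(),np.linalg.norm(P-c,axis=1).round(4),[np.degrees(np.arctan2(*(p-c)[::-1])).round(1)%60 for p in P])
    x0=np.linalg.lstsq(np.c_[2*P,np.ones(len(P))],(P**2).sum(1),rcond=None)[0];print('circle ctr',x0[:2])
st()
E
```

```text
plug c [0.59589588 0.20253811]
0.084 len 0.0162 edge dir mod60 40.15127850190652
0.084 len 0.0167 edge dir mod60 38.57158683737893
0.084 len 0.0184 edge dir mod60 37.111695424231584
0.084 len 0.0175 edge dir mod60 42.411498866204525
[[0.0125, 0.0113], [-0.0027, 0.0168], [-0.0157, 0.0064], [-0.0135, -0.0118], [0.0032, -0.0171]] [0.0169 0.017  0.017  0.0179 0.0174] [np.float64(42.1), np.float64(39.0), np.float64(37.900000000000006), np.float64(41.30000000000001), np.float64(40.599999999999994)]
circle ctr [0.59570617 0.20216557]
0.07 len 0.0169 edge dir mod60 37.18024251415679
0.07 len 0.0184 edge dir mod60 41.327836082534304
[[0.013, 0.01], [-0.0026, 0.0166], [-0.0164, 0.0044]] [0.0164 0.0168 0.017 ] [np.float64(37.4), np.float64(38.900000000000006), np.float64(44.900000000000006)]
circle ctr [0.59557184 0.20261581]
t 7.57 p [0.5202 0.2212 0.1552] head 29.56 tilt [-0.023 -0.008 -1.   ] F [ 0.55 -0.68 -3.61] T [-0.08   0.101  0.021] w 0.0198 j [ 0.26  0.16  1.74 -0.    1.26  1.32]
```

```bash
python3 - <<'E'
from h import *
p,R,s=st();m=vision.camera_model('wrist')
c,d=ray('wrist',389/1.5,99/1.5);c2=R.T@(c-p);dd=R.T@d
for zt in (-.008,-.012,-.016,-.02): print(zt,(c2+dd*(zt-c2[2])/dd[2])*1e3)
# neck / handle centre line, tool z of ~ -.012 / -.0224
for u,v,zt in((389,140,-.012),(387,245,-.012),(388,285,-.0224)):
    c,d=ray('wrist',u/1.5,v/1.5);c2=R.T@(c-p);dd=R.T@d;print((c2+dd*(zt-c2[2])/dd[2])*1e3)
to(.4999,.122,.135,40)
E
```

```text
t 7.57 p [0.5202 0.2212 0.1552] head 29.56 tilt [-0.023 -0.008 -1.   ] F [ 0.55 -0.68 -3.61] T [-0.08   0.101  0.021] w 0.0198 j [ 0.26  0.16  1.74 -0.    1.26  1.32]
-0.008 [87.32823949 -0.4889447  -8.        ]
-0.012 [ 87.00923633  -0.51271112 -12.        ]
-0.016 [ 86.69023318  -0.53647754 -16.        ]
-0.02 [ 86.37123002  -0.56024395 -20.        ]
[ 76.86696415  -0.4985216  -12.        ]
[ 48.40336348  -1.02749007 -12.        ]
[ 39.70472092  -0.77822002 -22.4       ]
t 7.57 p [0.5202 0.2212 0.1552] head 29.56 tilt [-0.023 -0.008 -1.   ] F [ 0.55 -0.68 -3.61] T [-0.08   0.101  0.021] w 0.0198 j [ 0.26  0.16  1.74 -0.    1.26  1.32]
turn [ -0.38   1.37 -10.44] shift [-66.1  76.3  21.5] shift in goal axes [-79.3  62.9  20.2]
```

Emit:
{"method": "arm_command", "body": {"moves": [{"ax": -0.3, "ay": 1.4, "az": -5, "x": 0, "y": 0, "z": 0, "grip": 1}, {"ax": 0, "ay": 0, "az": -5.4, "x": 0, "y": 0, "z": 0, "grip": 1}, {"ax": 0, "ay": 0, "az": 0, "x": -20, "y": 16, "z": 0, "grip": 1}, {"ax": 0, "ay": 0, "az": 0, "x": -20, "y": 16, "z": 0, "grip": 1}, {"ax": 0, "ay": 0, "az": 0, "x": -20, "y": 16, "z": 0, "grip": 1}, {"ax": 0, "ay": 0, "az": 0, "x": -15, "y": 13, "z": 5, "grip": 1}, {"ax": 0, "ay": 0, "az": 0, "x": 0, "y": 0, "z": 5, "grip": 1}, {"ax": 0, "ay": 0, "az": 0, "x": 0, "y": 0, "z": 0, "grip": 1}, {"ax": 0, "ay": 0, "az": 0, "x": 0, "y": 0, "z": 0, "grip": 1}]}}

```text
time_s: 8.32
tool_pos: [0.4968, 0.1194, 0.1371]
tcp_rot: [[0.763, 0.647, -0.01], [0.647, -0.763, -0.001], [-0.008, -0.005, -1.0]]
ft_force: [-0.7, 0.3, -4.3]
gripper_width: 0.0201
```

```bash
python3 - <<'E'
from h import *
to(.5011,.123,.125,40)
E
```

```text
t 8.32 p [0.4968 0.1194 0.1371] head 40.31 tilt [-0.01  -0.001 -1.   ] F [-0.66  0.3  -4.26] T [-0.09   0.112 -0.01 ] w 0.0201 j [ 0.08  0.05  1.9  -0.    1.2   0.95]
turn [-0.3   0.46  0.31] shift [ 5.7  0.1 12.1] shift in goal axes [ 5.6  0.1 12.1]
```

Fine position corrections come next, with small steps down.

Emit:
{"method": "arm_command", "body": {"moves": [{"ax": -0.3, "ay": 0.5, "az": 0.3, "x": 5.6, "y": 0, "z": 6, "grip": 1}, {"ax": 0, "ay": 0, "az": 0, "x": 0, "y": 0, "z": 4, "grip": 1}, {"ax": 0, "ay": 0, "az": 0, "x": 0, "y": 0, "z": 0, "grip": 1}, {"ax": 0, "ay": 0, "az": 0, "x": 0, "y": 0, "z": 0, "grip": 1}, {"ax": 0, "ay": 0, "az": 0, "x": 0, "y": 0, "z": 0, "grip": 1}]}}

```text
time_s: 8.73
tool_pos: [0.5014, 0.1261, 0.1254]
tcp_rot: [[0.765, 0.645, 0.001], [0.645, -0.765, 0.001], [0.001, -0.001, -1.0]]
ft_force: [0.8, -0.7, -3.2]
gripper_width: 0.0196
```

```bash
python3 - <<'E'
from h import *
to(.5011,.123,.115,40)
cv2.imwrite('pics/w4.png',vision.get_image('wrist'));a=vision.get_image('side')
c=proj('side',[.5957,.2024,.1]).astype(int);print(c)
cv2.imwrite('pics/s4.png',cv2.resize(a[c[1]-60:c[1]+60,c[0]-80:c[0]+80],(800,600),interpolation=cv2.INTER_CUBIC))
E
```

```text
t 8.73 p [0.5014 0.1261 0.1254] head 40.13 tilt [ 0.001  0.001 -1.   ] F [ 0.79 -0.74 -3.21] T [-0.15   0.136 -0.003] w 0.0196 j [0.09 0.07 1.91 0.   1.17 0.96]
turn [-0.04 -0.09  0.13] shift [-2.2  2.2 10.4] shift in goal axes [-2.2  2.2 10.4]
[173 230]
```

View pics/s4.png

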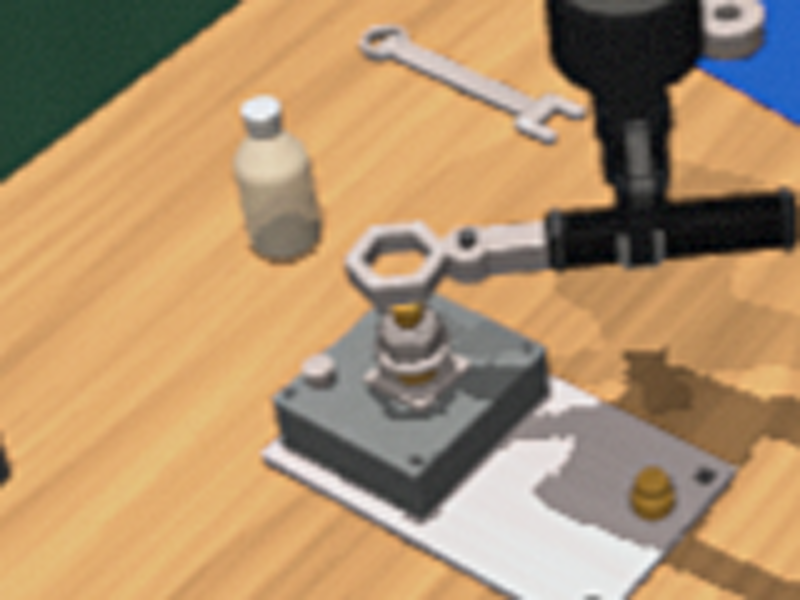

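The crop shows the ring level and just above the brass plug: ring centre (397,262), plug (408,315). I'll correct by about 3 mm and lower.

Emit:
{"method": "arm_command", "body": {"moves": [{"ax": 0, "ay": 0, "az": 0, "x": -2.2, "y": 2.2, "z": 3, "grip": 1}, {"ax": 0, "ay": 0, "az": 0, "x": 0, "y": 0, "z": 4, "grip": 1}, {"ax": 0, "ay": 0, "az": 0, "x": 0, "y": 0, "z": 4, "grip": 1}, {"ax": 0, "ay": 0, "az": 0, "x": 0, "y": 0, "z": 3, "grip": 1}, {"ax": 0, "ay": 0, "az": 0, "x": 0, "y": 0, "z": 0, "grip": 1}, {"ax": 0, "ay": 0, "az": 0, "x": 0, "y": 0, "z": 0, "grip": 1}]}}

```text
time_s: 9.33
tool_pos: [0.5016, 0.1226, 0.1105]
tcp_rot: [[0.765, 0.645, 0.002], [0.645, -0.765, 0.001], [0.002, 0.0, -1.0]]
ft_force: [-0.6, -0.4, -3.4]
gripper_width: 0.0196
```

```bash
python3 - <<'E'
from h import *
to(.5011,.123,.096,40)
E
```

```text
t 9.33 p [0.5016 0.1226 0.1105] head 40.13 tilt [ 0.002  0.001 -1.   ] F [-0.64 -0.41 -3.41] T [-0.179  0.125 -0.004] w 0.0196 j [0.09 0.08 1.92 0.   1.14 0.96]
turn [ 0.01 -0.14  0.13] shift [-0.1 -0.6 14.5] shift in goal axes [-0.1 -0.6 14.5]
```

Emit:
{"method": "arm_command", "body": {"moves": [{"ax": 0, "ay": 0, "az": 0, "x": 0, "y": -0.6, "z": 4, "grip": 1}, {"ax": 0, "ay": 0, "az": 0, "x": 0, "y": 0, "z": 4, "grip": 1}, {"ax": 0, "ay": 0, "az": 0, "x": 0, "y": 0, "z": 4, "grip": 1}, {"ax": 0, "ay": 0, "az": 0, "x": 0, "y": 0, "z": 4, "grip": 1}, {"ax": 0, "ay": 0, "az": 0, "x": 0, "y": 0, "z": 0, "grip": 1}, {"ax": 0, "ay": 0, "az": 0, "x": 0, "y": 0, "z": 0, "grip": 1}]}}

```text
time_s: 9.83
tool_pos: [0.5011, 0.1231, 0.0926]
tcp_rot: [[0.765, 0.644, 0.002], [0.644, -0.765, 0.001], [0.002, 0.0, -1.0]]
ft_force: [-0.1, -0.1, -3.4]
gripper_width: 0.0199
```

```bash
python3 - <<'E'
from h import *
to(.5011,.123,.084,40)
E
```

```text
t 9.83 p [0.5011 0.1231 0.0926] head 40.12 tilt [ 0.002  0.001 -1.   ] F [-0.06 -0.08 -3.38] T [-0.122  0.123 -0.018] w 0.0199 j [0.09 0.11 1.93 0.   1.1  0.96]
turn [-0.   -0.13  0.12] shift [-0.1  0.1  8.6] shift in goal axes [-0.   0.1  8.6]
```

Spot on. I'll go down into the hexagon in 2 mm steps, watching the force.

Emit:
{"method": "arm_command", "body": {"moves": [{"ax": 0, "ay": 0, "az": 0, "x": 0, "y": 0, "z": 2, "grip": 1}, {"ax": 0, "ay": 0, "az": 0, "x": 0, "y": 0, "z": 2, "grip": 1}, {"ax": 0, "ay": 0, "az": 0, "x": 0, "y": 0, "z": 2, "grip": 1}, {"ax": 0, "ay": 0, "az": 0, "x": 0, "y": 0, "z": 2, "grip": 1}, {"ax": 0, "ay": 0, "az": 0, "x": 0, "y": 0, "z": 0, "grip": 1}]}}

```text
time_s: 10.25
tool_pos: [0.5022, 0.1232, 0.0846]
tcp_rot: [[0.765, 0.644, 0.004], [0.644, -0.765, 0.002], [0.004, 0.001, -1.0]]
ft_force: [0.2, 0.2, -2.7]
gripper_width: 0.0198
```

```bash
python3 - <<'E'
from h import *
to(.5011,.123,.074,40)
E
```

```text
t 10.25 p [0.5022 0.1232 0.0846] head 40.11 tilt [ 0.004  0.002 -1.   ] F [ 0.25  0.18 -2.73] T [-0.131  0.06  -0.039] w 0.0198 j [0.09 0.12 1.94 0.   1.08 0.96]
turn [ 0.08 -0.25  0.11] shift [-1.  -0.5 10.6] shift in goal axes [-1.  -0.5 10.6]
```

Emit:
{"method": "arm_command", "body": {"moves": [{"ax": 0, "ay": -0.2, "az": 0, "x": -0.7, "y": -0.3, "z": 2, "grip": 1}, {"ax": 0, "ay": 0, "az": 0, "x": 0, "y": 0, "z": 2, "grip": 1}, {"ax": 0, "ay": 0, "az": 0, "x": 0, "y": 0, "z": 2, "grip": 1}, {"ax": 0, "ay": 0, "az": 0, "x": 0, "y": 0, "z": 0, "grip": 1}]}}

```text
time_s: 10.58
tool_pos: [0.5023, 0.1231, 0.0785]
tcp_rot: [[0.765, 0.644, 0.003], [0.644, -0.765, -0.0], [0.002, 0.002, -1.0]]
ft_force: [1.2, 0.5, -3.1]
gripper_width: 0.0198
```

```bash
python3 - <<'E'
from h import *
to(.5011,.123,.074,40)
E
```

```text
t 10.58 p [0.5023 0.1231 0.0785] head 40.09 tilt [ 0.003 -0.    -1.   ] F [ 1.24  0.53 -3.1 ] T [-0.052 -0.065 -0.061] w 0.0198 j [ 0.09  0.13  1.94 -0.    1.07  0.96]
turn [ 0.13 -0.12  0.09] shift [-1.  -0.7  4.5] shift in goal axes [-0.9 -0.7  4.5]
```

Emit:
{"method": "arm_command", "body": {"moves": [{"ax": 0, "ay": 0, "az": 0, "x": 0, "y": 0, "z": 1.5, "grip": 1}, {"ax": 0, "ay": 0, "az": 0, "x": 0, "y": 0, "z": 1.5, "grip": 1}, {"ax": 0, "ay": 0, "az": 0, "x": 0, "y": 0, "z": 1, "grip": 1}, {"ax": 0, "ay": 0, "az": 0, "x": 0, "y": 0, "z": 0, "grip": 1}]}}

```text
time_s: 10.92
tool_pos: [0.5023, 0.1231, 0.074]
tcp_rot: [[0.765, 0.644, 0.003], [0.644, -0.765, -0.0], [0.002, 0.002, -1.0]]
ft_force: [0.3, 0.5, -3.0]
gripper_width: 0.0198
```

```bash
python3 - <<'E'
from h import *
to(.5011,.123,.074,40)
a=vision.get_image('side')
c=proj('side',[.5957,.2024,.08]).astype(int);print(c)
cv2.imwrite('pics/s5.png',cv2.resize(a[c[1]-45:c[1]+45,c[0]-50:c[0]+70],(800,600),interpolation=cv2.INTER_CUBIC))
E
```

```text
t 10.92 p [0.5023 0.1231 0.074 ] head 40.1 tilt [ 0.003 -0.    -1.   ] F [ 0.29  0.53 -2.97] T [-0.022  0.033 -0.01 ] w 0.0198 j [ 0.09  0.14  1.94 -0.    1.06  0.96]
turn [ 0.13 -0.12  0.1 ] shift [-1.  -0.7  0. ] shift in goal axes [-1.  -0.7  0. ]
[174 236]
```

View pics/s5.png

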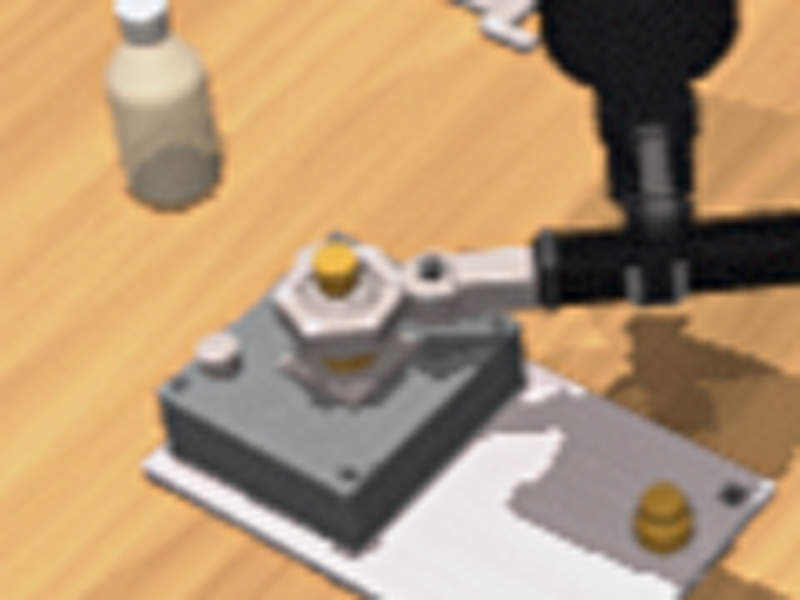

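The ring is down around the nut, with the plug protruding through it at (335,262). Next, the first 15° of turning about the nut axis.

Emit:
{"method": "arm_command", "body": {"moves": [{"ax": 0, "ay": 0, "az": 3, "x": 0, "y": -6.4, "z": 0.3, "grip": 1}, {"ax": 0, "ay": 0, "az": 3, "x": 0.2, "y": -6.4, "z": 0, "grip": 1}, {"ax": 0, "ay": 0, "az": 3, "x": 0.2, "y": -6.4, "z": 0, "grip": 1}, {"ax": 0, "ay": 0, "az": 3, "x": 0.2, "y": -6.4, "z": 0, "grip": 1}, {"ax": 0, "ay": 0, "az": 0, "x": 0, "y": 0, "z": 0, "grip": 1}, {"ax": 0, "ay": 0, "az": 0, "x": 0, "y": 0, "z": 0, "grip": 1}]}}

```text
time_s: 11.47
tool_pos: [0.4882, 0.1453, 0.0741]
tcp_rot: [[0.885, 0.465, 0.005], [0.465, -0.885, 0.0], [0.004, 0.002, -1.0]]
ft_force: [1.3, -2.5, -3.8]
gripper_width: 0.0199
```

```bash
cat >> h.py <<'E'
C=np.array([.5963,.2025]);r=.1237
def arc(h,z=.0735):
    a=np.radians(h);q=C-r*np.array([np.cos(a),np.sin(a)])
    to(*q,z,h)
    s=bot.sense();R=np.array(s['tcp_rot']);print('tool F',(R.T@np.array(s['ft_force'])).round(2),'tool T',(R.T@np.array(s['ft_torque'])).round(3))
    h0=np.degrees(np.arctan2(R[1,0],R[0,0]));g=np.array(s['tool_pos'])[:2]-C;print('radius',np.linalg.norm(g).round(4),'pos angle',(np.degrees(np.arctan2(-g[1],-g[0]))).round(2),'head',h0.round(2))
E
python3 -c "
from h import *
arc(25)"
```

```text
t 11.47 p [0.4882 0.1453 0.0741] head 27.69 tilt [ 0.005  0.    -1.   ] F [ 1.28 -2.46 -3.79] T [-0.336 -0.086 -0.22 ] w 0.0199 j [ 0.13  0.12  1.96 -0.    1.06  1.22]
turn [ 0.1  -0.25  2.69] shift [-1.3 -6.2  0.6] shift in goal axes [-1.6 -6.1  0.6]
tool F [-0.03  2.77  3.8 ] tool T [-0.338 -0.08   0.218]
radius 0.1223 pos angle 27.87 head 27.69
```

Emit:
{"method": "arm_command", "body": {"moves": [{"ax": 0, "ay": 0, "az": 2.7, "x": -0.8, "y": -6.0, "z": 0.3, "grip": 1}, {"ax": 0, "ay": 0, "az": 2, "x": 0, "y": -4.3, "z": 0, "grip": 1}, {"ax": 0, "ay": 0, "az": 0, "x": 0, "y": 0, "z": 0, "grip": 1}, {"ax": 0, "ay": 0, "az": 0, "x": 0, "y": 0, "z": 0, "grip": 1}]}}

```text
time_s: 11.8
tool_pos: [0.4843, 0.1537, 0.0741]
tcp_rot: [[0.919, 0.394, 0.007], [0.394, -0.919, 0.001], [0.007, 0.002, -1.0]]
ft_force: [2.0, 1.0, -4.1]
gripper_width: 0.0197
```

```bash
python3 -c "
from h import *
arc(20)"
```

```text
t 11.8 p [0.4843 0.1537 0.0741] head 23.21 tilt [ 0.007  0.001 -1.   ] F [ 2.01  1.04 -4.09] T [-0.056  0.066 -0.083] w 0.0197 j [ 0.15  0.11  1.97 -0.    1.06  1.32]
turn [ 0.12 -0.38  3.21] shift [-1.4 -7.7  0.5] shift in goal axes [-1.8 -7.6  0.6]
tool F [ 2.23 -0.17  4.11] tool T [-0.026 -0.083  0.083]
radius 0.1221 pos angle 23.55 head 23.21
```

Emit:
{"method": "arm_command", "body": {"moves": [{"ax": 0.1, "ay": -0.2, "az": 3, "x": 0, "y": -6.6, "z": 0.3, "grip": 1}, {"ax": 0, "ay": 0, "az": 2.5, "x": 0, "y": -5.4, "z": 0, "grip": 1}, {"ax": 0, "ay": 0, "az": 0, "x": 0, "y": 0, "z": 0, "grip": 1}, {"ax": 0, "ay": 0, "az": 0, "x": 0, "y": 0, "z": 0, "grip": 1}]}}

```text
time_s: 12.13
tool_pos: [0.4805, 0.1641, 0.0741]
tcp_rot: [[0.951, 0.309, 0.003], [0.309, -0.951, 0.001], [0.003, 0.0, -1.0]]
ft_force: [1.1, 0.5, -3.3]
gripper_width: 0.02
```

```bash
sed -i 's/r=.1237/r=.1228/' h.py; python3 -c "
from h import *
arc(15)"
```

```text
t 12.13 p [0.4805 0.1641 0.0741] head 17.98 tilt [ 0.003  0.001 -1.   ] F [ 1.08  0.51 -3.28] T [0.049 0.108 0.005] w 0.02 j [0.17 0.12 1.96 0.   1.06 1.43]
turn [-0.   -0.18  2.98] shift [-0.6 -7.2  0.6] shift in goal axes [-1.  -7.1  0.6]
tool F [ 1.17 -0.15  3.28] tool T [ 0.08  -0.088 -0.004]
radius 0.122 pos angle 18.35 head 17.98
```

Emit:
{"method": "arm_command", "body": {"moves": [{"ax": 0, "ay": -0.2, "az": 3, "x": -0.4, "y": -7.0, "z": 0.3, "grip": 1}, {"ax": 0, "ay": 0, "az": 2.5, "x": 0, "y": -5.4, "z": 0, "grip": 1}, {"ax": 0, "ay": 0, "az": 0, "x": 0, "y": 0, "z": 0, "grip": 1}, {"ax": 0, "ay": 0, "az": 0, "x": 0, "y": 0, "z": 0, "grip": 1}]}}

```text
time_s: 12.47
tool_pos: [0.4776, 0.1747, 0.0743]
tcp_rot: [[0.975, 0.221, 0.001], [0.221, -0.975, -0.0], [0.001, 0.001, -1.0]]
ft_force: [0.1, 0.4, -3.2]
gripper_width: 0.02
```

```bash
python3 -c "
from h import *
arc(10)"
```

```text
t 12.47 p [0.4776 0.1747 0.0743] head 12.8 tilt [ 0.001 -0.    -1.   ] F [ 0.09  0.37 -3.22] T [0.132 0.072 0.122] w 0.02 j [ 0.2   0.12  1.96 -0.    1.06  1.54]
turn [ 0.03 -0.03  2.8 ] shift [-0.7 -6.8  0.8] shift in goal axes [-1.1 -6.7  0.8]
tool F [ 0.17 -0.34  3.22] tool T [ 0.145 -0.041 -0.122]
radius 0.1219 pos angle 13.17 head 12.8
```

Emit:
{"method": "arm_command", "body": {"moves": [{"ax": 0, "ay": 0, "az": 2.5, "x": -0.4, "y": -6.2, "z": 0.4, "grip": 1}, {"ax": 0, "ay": 0, "az": 2.5, "x": 0, "y": -5.6, "z": 0, "grip": 1}, {"ax": 0, "ay": 0, "az": 0, "x": 0, "y": 0, "z": 0, "grip": 1}, {"ax": 0, "ay": 0, "az": 0, "x": 0, "y": 0, "z": 0, "grip": 1}]}}

```text
time_s: 12.8
tool_pos: [0.4758, 0.1844, 0.0742]
tcp_rot: [[0.99, 0.142, 0.002], [0.142, -0.99, -0.002], [0.002, 0.002, -1.0]]
ft_force: [-0.6, 0.4, -2.8]
gripper_width: 0.0201
```

```bash
cat >> h.py <<'E'
def M():
    for i in range(3):
        s=bot.sense();R=np.array(s['tcp_rot']);F=R.T@np.array(s['ft_force']);T=R.T@np.array(s['ft_torque'])
        print('nut M',(F[1]*.1228-T[2]).round(3),'pin M',(F[1]*.087-T[2]).round(3));
        if i<2: vision.get_image('wrist')
E
python3 -c "
from h import *
M();arc(5)"
```

```text
nut M 0.075 pin M 0.091
nut M -0.04 pin M 0.044
nut M -0.006 pin M 0.067
t 12.9 p [0.4758 0.1845 0.0742] head 8.09 tilt [ 0.002 -0.001 -1.   ] F [ 0.73  2.14 -2.89] T [0.296 0.156 0.243] w 0.02 j [ 0.22  0.12  1.95 -0.    1.06  1.65]
turn [ 0.09 -0.09  3.09] shift [-0.8 -7.5  0.7] shift in goal axes [-1.2 -7.5  0.7]
tool F [ 1.02 -2.02  2.89] tool T [ 0.316 -0.113 -0.243]
radius 0.1218 pos angle 8.51 head 8.09
```

Emit:
{"method": "arm_command", "body": {"moves": [{"ax": 0, "ay": 0, "az": 2, "x": -0.4, "y": -6, "z": 0.4, "grip": 1}, {"ax": 0, "ay": 0, "az": 2, "x": 0, "y": -4.6, "z": 0, "grip": 1}, {"ax": 0, "ay": 0, "az": 0, "x": 0, "y": 0, "z": 0, "grip": 1}, {"ax": 0, "ay": 0, "az": 0, "x": 0, "y": 0, "z": 0, "grip": 1}]}}

```text
time_s: 13.23
tool_pos: [0.4749, 0.1928, 0.0739]
tcp_rot: [[0.997, 0.073, 0.003], [0.073, -0.997, -0.003], [0.002, 0.003, -1.0]]
ft_force: [0.3, -0.1, -2.8]
gripper_width: 0.02
```

```bash
python3 -c "
from h import *
M();arc(0)"
```

```text
nut M 0.143 pin M 0.139
nut M 0.035 pin M 0.072
nut M 0.107 pin M 0.136
t 13.33 p [0.4749 0.1929 0.0739] head 4.16 tilt [ 0.003 -0.003 -1.   ] F [-0.05  0.78 -2.73] T [0.279 0.182 0.204] w 0.0198 j [ 0.23  0.13  1.95 -0.    1.06  1.73]
turn [ 0.18 -0.14  4.16] shift [-0.7 -9.7  0.4] shift in goal axes [-1.4 -9.6  0.4]
tool F [-0.   -0.79  2.73] tool T [ 0.292 -0.161 -0.204]
radius 0.1218 pos angle 4.53 head 4.16
```

Emit:
{"method": "arm_command", "body": {"moves": [{"ax": 0.1, "ay": -0.1, "az": 2, "x": 0, "y": -5.5, "z": 0.3, "grip": 1}, {"ax": 0, "ay": 0, "az": 2, "x": 0, "y": -4.8, "z": 0, "grip": 1}, {"ax": 0, "ay": 0, "az": 0, "x": 0, "y": 0, "z": 0, "grip": 1}, {"ax": 0, "ay": 0, "az": 0, "x": 0, "y": 0, "z": 0, "grip": 1}]}}

```text
time_s: 13.67
tool_pos: [0.4746, 0.2015, 0.0739]
tcp_rot: [[1.0, 0.004, 0.001], [0.004, -1.0, -0.003], [0.001, 0.003, -1.0]]
ft_force: [-1.4, 1.1, -2.1]
gripper_width: 0.0201
```

```bash
python3 -c "
from h import *
M();arc(-4)"
```

```text
nut M -0.047 pin M -0.006
nut M 0.075 pin M 0.085
nut M 0.084 pin M 0.09
t 13.77 p [0.4746 0.2015 0.0739] head 0.2 tilt [ 0.001 -0.003 -1.   ] F [-1.44  0.17 -1.11] T [0.185 0.16  0.106] w 0.0201 j [ 0.25  0.14  1.94 -0.    1.07  1.82]
turn [ 0.17 -0.04  4.2 ] shift [-0.8 -9.5  0.3] shift in goal axes [-1.5 -9.5  0.4]
tool F [-1.44 -0.18  1.11] tool T [ 0.186 -0.159 -0.106]
radius 0.1217 pos angle 0.45 head 0.2
```

Emit:
{"method": "arm_command", "body": {"moves": [{"ax": 0.1, "ay": 0, "az": 2, "x": 0, "y": -5.2, "z": 0, "grip": 1}, {"ax": 0, "ay": 0, "az": 2, "x": 0, "y": -4.6, "z": 0, "grip": 1}, {"ax": 0, "ay": 0, "az": 0, "x": 0, "y": 0, "z": 0, "grip": 1}, {"ax": 0, "ay": 0, "az": 0, "x": 0, "y": 0, "z": 0, "grip": 1}]}}

```text
time_s: 14.1
tool_pos: [0.4749, 0.21, 0.0738]
tcp_rot: [[0.998, -0.065, 0.001], [-0.065, -0.998, -0.003], [0.001, 0.003, -1.0]]
ft_force: [-1.4, 0.1, -2.2]
gripper_width: 0.0197
```

```bash
python3 -c "
from h import *
M();arc(-8)"
```

```text
nut M 0.015 pin M 0.013
nut M 0.073 pin M 0.086
nut M -0.095 pin M -0.041
t 14.2 p [0.4749 0.21   0.0738] head -3.76 tilt [ 0.001 -0.002 -1.   ] F [-1.53  1.61 -1.13] T [0.153 0.152 0.091] w 0.0198 j [ 0.27  0.14  1.93 -0.    1.07  1.9 ]
turn [ 0.13 -0.05  4.24] shift [-0.8 -9.6  0.3] shift in goal axes [-1.5 -9.5  0.3]
tool F [-1.63 -1.51  1.13] tool T [ 0.143 -0.162 -0.091]
radius 0.1216 pos angle -3.53 head -3.76
```

Emit:
{"method": "arm_command", "body": {"moves": [{"ax": 0.1, "ay": 0, "az": 2, "x": -0.4, "y": -5.2, "z": 0, "grip": 1}, {"ax": 0, "ay": 0, "az": 2, "x": 0, "y": -4.6, "z": 0, "grip": 1}, {"ax": 0, "ay": 0, "az": 0, "x": 0, "y": 0, "z": 0, "grip": 1}, {"ax": 0, "ay": 0, "az": 0, "x": 0, "y": 0, "z": 0, "grip": 1}]}}

```text
time_s: 14.53
tool_pos: [0.4756, 0.2171, 0.0736]
tcp_rot: [[0.991, -0.133, 0.001], [-0.133, -0.991, -0.005], [0.001, 0.004, -1.0]]
ft_force: [-1.4, -0.2, -1.0]
gripper_width: 0.0199
```

```bash
python3 -c "
from h import *
M();arc(-12);cv2.imwrite('pics/w6.png',vision.get_image('wrist'))"
```

```text
nut M 0.36 pin M 0.347
nut M 0.53 pin M 0.479
nut M 0.515 pin M 0.469
t 14.63 p [0.4756 0.2172 0.0736] head -7.68 tilt [ 0.001 -0.004 -1.   ] F [-0.91 -1.16 -1.44] T [-0.053  0.128  0.359] w 0.0197 j [ 0.28  0.15  1.92 -0.01  1.07  1.99]
turn [ 0.24 -0.1   4.32] shift [ -0.9 -10.8   0.1] shift in goal axes [ -1.7 -10.7   0.1]
tool F [-0.75  1.26  1.44] tool T [-0.069 -0.118 -0.36 ]
radius 0.1216 pos angle -6.95 head -7.68
```

View pics/w6.png

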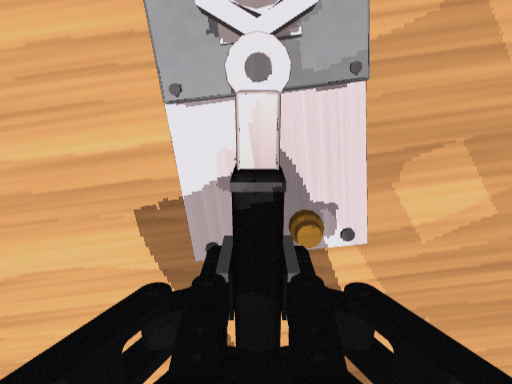

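The nut has hit its stop: its moment jumped to 0.52 N m, and the head still looks straight, with the pin at (258,67). I'll now follow the handle round the pin.

Emit:
{"method": "arm_command", "body": {"moves": [{"ax": 0, "ay": 0, "az": 2.5, "x": 0, "y": -4.2, "z": 0, "grip": 1}, {"ax": 0, "ay": 0, "az": 2.5, "x": 0, "y": -4.2, "z": 0, "grip": 1}, {"ax": 0, "ay": 0, "az": 0, "x": 0, "y": 0, "z": 0, "grip": 1}, {"ax": 0, "ay": 0, "az": 0, "x": 0, "y": 0, "z": 0, "grip": 1}]}}

```text
time_s: 15.02
tool_pos: [0.477, 0.2247, 0.0736]
tcp_rot: [[0.976, -0.219, 0.001], [-0.219, -0.976, -0.005], [0.002, 0.005, -1.0]]
ft_force: [-0.6, -1.0, -2.0]
gripper_width: 0.0196
```

```bash
cat >> h.py <<'E'
def bend():
    # where the pin must be on its circle about the nut, from tool pose: head angle and bend
    s=bot.sense();R=np.array(s['tcp_rot']);p=np.array(s['tool_pos'])
    h=np.degrees(np.arctan2(R[1,0],R[0,0]));pin=p+R@np.array([.0862,-.0005,0]);g=C-pin[:2]
    hh=np.degrees(np.arctan2(g[1],g[0]));print('pin radius',np.linalg.norm(g).round(4),'head angle',hh.round(2),'tool',h.round(2),'bend rad',np.radians(hh-h).round(3))
E
python3 -c "
from h import *
M();bend();arc(-18)"
```

```text
nut M 0.41 pin M 0.368
nut M 0.347 pin M 0.342
nut M 0.459 pin M 0.416
pin radius 0.0353 head angle -6.11 tool -12.69 bend rad 0.115
t 15.12 p [0.477  0.2247 0.0736] head -12.69 tilt [ 0.001 -0.005 -1.   ] F [-0.75 -1.09 -1.72] T [-0.053  0.103  0.309] w 0.0199 j [ 0.29  0.16  1.91 -0.01  1.07  2.09]
turn [ 0.26 -0.14  5.3 ] shift [ -1.  -15.9   0. ] shift in goal axes [ -2.4 -15.7   0.1]
tool F [-0.49  1.22  1.72] tool T [-0.074 -0.088 -0.31 ]
radius 0.1214 pos angle -10.55 head -12.69
```

Emit:
{"method": "arm_command", "body": {"moves": [{"ax": 0, "ay": 0, "az": 2.7, "x": 0, "y": -4.4, "z": 0, "grip": 1}, {"ax": 0, "ay": 0, "az": 2.7, "x": 0, "y": -4.4, "z": 0, "grip": 1}, {"ax": 0, "ay": 0, "az": 0, "x": 0, "y": 0, "z": 0, "grip": 1}, {"ax": 0, "ay": 0, "az": 0, "x": 0, "y": 0, "z": 0, "grip": 1}]}}

```text
time_s: 15.45
tool_pos: [0.4791, 0.2326, 0.0735]
tcp_rot: [[0.951, -0.309, 0.001], [-0.309, -0.951, -0.005], [0.003, 0.005, -1.0]]
ft_force: [-0.5, -1.6, -1.8]
gripper_width: 0.0199
```

```bash
python3 -c "
from h import *
M();bend();arc(-18);cv2.imwrite('pics/w7.png',cv2.resize(vision.get_image('wrist')[:200],(800,312)))"
```

```text
nut M 0.436 pin M 0.375
nut M 0.443 pin M 0.395
nut M 0.452 pin M 0.41
pin radius 0.0353 head angle -6.16 tool -18.05 bend rad 0.208
t 15.55 p [0.4791 0.2325 0.0736] head -18.05 tilt [ 0.001 -0.005 -1.   ] F [-0.98 -0.92 -1.27] T [-0.087  0.136  0.307] w 0.02 j [ 0.31  0.18  1.9  -0.01  1.07  2.2 ]
turn [ 0.27 -0.16 -0.06] shift [-2.1 -7.7  0. ] shift in goal axes [-2.1 -7.7  0.1]
tool F [-0.65  1.17  1.27] tool T [-0.124 -0.1   -0.308]
radius 0.121 pos angle -14.37 head -18.05
```

View pics/w7.png

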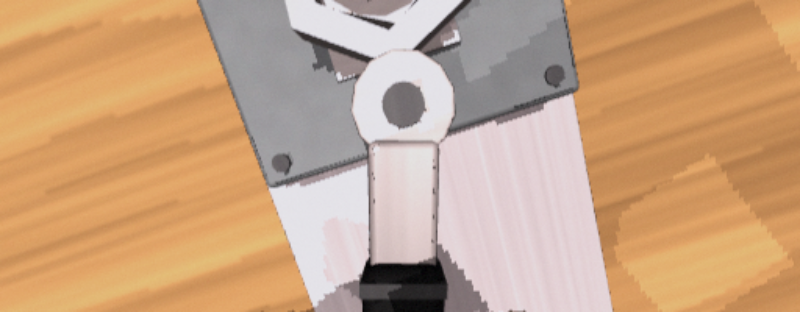

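The ring's V has clearly swung aside relative to the neck (pin at (403,103)), and the kinematic estimate of the bend is 0.21 rad. Now I'll ease off round the pin.

Emit:
{"method": "arm_command", "body": {"moves": [{"ax": 0, "ay": 0, "az": -2.4, "x": 0, "y": 3.4, "z": 0, "grip": 1}, {"ax": 0, "ay": 0, "az": -2.4, "x": 0, "y": 3.4, "z": 0, "grip": 1}, {"ax": 0, "ay": 0, "az": -2.4, "x": 0, "y": 3.4, "z": 0, "grip": 1}, {"ax": 0, "ay": 0, "az": -2.4, "x": 0, "y": 3.4, "z": 0, "grip": 1}, {"ax": 0, "ay": 0, "az": 0, "x": 0, "y": 0, "z": 0, "grip": 1}, {"ax": 0, "ay": 0, "az": 0, "x": 0, "y": 0, "z": 0, "grip": 1}]}}

```text
time_s: 16.1
tool_pos: [0.4757, 0.2174, 0.0737]
tcp_rot: [[0.991, -0.137, 0.002], [-0.137, -0.991, -0.006], [0.002, 0.006, -1.0]]
ft_force: [-0.2, 0.3, -2.4]
gripper_width: 0.0203
```

```bash
python3 -c "
from h import *
M();bend();arc(-4.5)"
```

```text
nut M 0.363 pin M 0.374
nut M 0.231 pin M 0.264
nut M 0.349 pin M 0.339
pin radius 0.0354 head angle -5.89 tool -7.86 bend rad 0.034
t 16.2 p [0.4757 0.2174 0.0737] head -7.86 tilt [ 0.001 -0.007 -1.   ] F [-1.36 -0.08 -1.51] T [0.02  0.165 0.316] w 0.0198 j [ 0.28  0.15  1.92 -0.01  1.07  1.99]
turn [ 0.36 -0.12 -3.36] shift [-1.1  5.5  0.2] shift in goal axes [-1.4  5.4  0.2]
tool F [-1.34  0.25  1.51] tool T [-0.002 -0.165 -0.317]
radius 0.1215 pos angle -7.05 head -7.86
```

Emit:
{"method": "arm_command", "body": {"moves": [{"ax": 0.3, "ay": 0, "az": -1.8, "x": 0, "y": 3, "z": 0, "grip": 1}, {"ax": 0, "ay": 0, "az": -1.8, "x": 0, "y": 3.2, "z": -0.3, "grip": 1}, {"ax": 0, "ay": 0, "az": 0, "x": 0, "y": 0, "z": 0, "grip": 1}, {"ax": 0, "ay": 0, "az": 0, "x": 0, "y": 0, "z": 0, "grip": 1}]}}

```text
time_s: 16.53
tool_pos: [0.475, 0.2115, 0.0737]
tcp_rot: [[0.997, -0.077, 0.002], [-0.077, -0.997, -0.001], [0.002, 0.001, -1.0]]
ft_force: [0.3, 0.5, -2.7]
gripper_width: 0.0196
```

```bash
python3 -c "
from h import *
M();bend();arc(-4)"
```

```text
nut M -0.034 pin M -0.014
nut M 0.198 pin M 0.124
nut M 0.069 pin M 0.011
pin radius 0.0354 head angle -4.74 tool -4.37 bend rad -0.006
t 16.63 p [0.475  0.2115 0.0737] head -4.37 tilt [ 0.002 -0.001 -1.   ] F [-0.29 -1.6  -2.94] T [-0.103  0.093 -0.13 ] w 0.0197 j [ 0.27  0.15  1.93 -0.    1.06  1.92]
turn [ 0.07 -0.13 -0.37] shift [-1.2  0.5  0.2] shift in goal axes [-1.2  0.5  0.2]
tool F [-0.17  1.62  2.94] tool T [-0.11  -0.085  0.13 ]
radius 0.1216 pos angle -4.24 head -4.37
```

Unloaded and straight. Lifting straight up in small steps.

Emit:
{"method": "arm_command", "body": {"moves": [{"ax": 0, "ay": 0, "az": 0, "x": 0, "y": 0, "z": -2, "grip": 1}, {"ax": 0, "ay": 0, "az": 0, "x": 0, "y": 0, "z": -3, "grip": 1}, {"ax": 0, "ay": 0, "az": 0, "x": 0, "y": 0, "z": -3, "grip": 1}, {"ax": 0, "ay": 0, "az": 0, "x": 0, "y": 0, "z": -3, "grip": 1}, {"ax": 0, "ay": 0, "az": 0, "x": 0, "y": 0, "z": 0, "grip": 1}]}}

```text
time_s: 17.05
tool_pos: [0.4751, 0.2119, 0.0852]
tcp_rot: [[0.997, -0.078, 0.002], [-0.078, -0.997, -0.001], [0.002, 0.001, -1.0]]
ft_force: [0.4, -0.8, -3.2]
gripper_width: 0.0198
```

```bash
python3 -c "
from h import *
M();arc(-4.4,.12)"
```

```text
nut M 0.025 pin M -0.003
nut M 0.026 pin M 0.011
nut M -0.041 pin M -0.053
t 17.15 p [0.475  0.2118 0.0848] head -4.49 tilt [ 0.002 -0.001 -1.   ] F [ 0.81 -0.4  -2.05] T [-0.079  0.095 -0.082] w 0.02 j [ 0.27  0.13  1.92 -0.    1.09  1.92]
turn [ 0.07 -0.11 -0.09] shift [ -1.1   0.  -35.2] shift in goal axes [ -1.1   0.  -35.2]
tool F [0.84 0.34 2.05] tool T [-0.086 -0.089  0.082]
radius 0.1217 pos angle -4.4 head -4.49
```

Emit:
{"method": "arm_command", "body": {"moves": [{"ax": 0, "ay": 0, "az": 0, "x": 0, "y": 0, "z": -4, "grip": 1}, {"ax": 0, "ay": 0, "az": 0, "x": 0, "y": 0, "z": -6, "grip": 1}, {"ax": 0, "ay": 0, "az": 0, "x": 0.2, "y": 0, "z": -8, "grip": 1}, {"ax": 0, "ay": 0, "az": 0, "x": 0.3, "y": 0, "z": -10, "grip": 1}, {"ax": 0, "ay": 0, "az": 0, "x": 0.5, "y": 0, "z": -20, "grip": 1}, {"ax": 0, "ay": 0, "az": 0, "x": 0, "y": 0, "z": -30, "grip": 1}, {"ax": 0, "ay": 0, "az": 0, "x": 0, "y": 0, "z": -15, "grip": 1}, {"ax": 0, "ay": 0, "az": 0, "x": 0, "y": 0, "z": 0, "grip": 1}, {"ax": 0, "ay": 0, "az": 0, "x": 0, "y": 0, "z": 0, "grip": 1}]}}

```text
time_s: 17.9
tool_pos: [0.4748, 0.2125, 0.1864]
tcp_rot: [[0.997, -0.078, 0.001], [-0.078, -0.997, -0.0], [0.001, 0.0, -1.0]]
ft_force: [0.7, -0.3, -3.7]
gripper_width: 0.0201
```

```bash
python3 -c "
from h import *
to(.4494,-.204,.165,-18.2)"
```

```text
t 17.9 p [0.4748 0.2125 0.1864] head -4.45 tilt [ 0.001 -0.    -1.   ] F [ 0.72 -0.29 -3.67] T [ 0.017  0.213 -0.011] w 0.0201 j [ 0.27  0.01  1.85 -0.    1.29  1.92]
turn [-0.   -0.08 13.75] shift [  7.  417.2  21.4] shift in goal axes [106.  403.6  21.4]
```

Emit:
{"method": "arm_command", "body": {"moves": [{"ax": 0, "ay": 0, "az": 0, "x": 0, "y": 15, "z": 0, "grip": 1}, {"ax": 0, "ay": 0, "az": 0, "x": 0, "y": 28, "z": 0, "grip": 1}, {"ax": 0, "ay": 0, "az": 0, "x": 1, "y": 32, "z": 0, "grip": 1}, {"ax": 0, "ay": 0, "az": 0, "x": 1, "y": 32, "z": 0, "grip": 1}, {"ax": 0, "ay": 0, "az": 0, "x": 1, "y": 32, "z": 0, "grip": 1}, {"ax": 0, "ay": 0, "az": 0, "x": 1, "y": 32, "z": 0, "grip": 1}, {"ax": 0, "ay": 0, "az": 0, "x": 1, "y": 32, "z": 0, "grip": 1}, {"ax": 0, "ay": 0, "az": 0, "x": 1, "y": 32, "z": 0, "grip": 1}, {"ax": 0, "ay": 0, "az": 0, "x": 1, "y": 32, "z": 0, "grip": 1}, {"ax": 0, "ay": 0, "az": 2, "x": 0, "y": 32, "z": 0, "grip": 1}, {"ax": 0, "ay": 0, "az": 3, "x": 0, "y": 32, "z": 0, "grip": 1}, {"ax": 0, "ay": 0, "az": 3, "x": 4, "y": 28, "z": 0, "grip": 1}, {"ax": 0, "ay": 0, "az": 3, "x": 4, "y": 20, "z": 0, "grip": 1}, {"ax": 0, "ay": 0, "az": 2, "x": 4, "y": 10, "z": 0, "grip": 1}, {"ax": 0, "ay": 0, "az": 0, "x": 0, "y": 0, "z": 0, "grip": 1}, {"ax": 0, "ay": 0, "az": 0, "x": 0, "y": 0, "z": 0, "grip": 1}]}}

```text
time_s: 19.23
tool_pos: [0.4448, -0.1909, 0.1705]
tcp_rot: [[0.952, -0.305, -0.017], [-0.305, -0.952, 0.007], [-0.018, -0.002, -1.0]]
ft_force: [-0.1, 0.1, -4.0]
gripper_width: 0.0202
```

```bash
python3 -c "
from h import *
to(.4494,-.204,.06,-18.2)"
```

```text
t 19.23 p [ 0.4448 -0.1909  0.1705] head -17.78 tilt [-0.017  0.007 -1.   ] F [-0.14  0.13 -4.03] T [ 0.106  0.145 -0.018] w 0.0202 j [-0.57 -0.05  1.93 -0.    1.28  1.32]
turn [-0.11  1.05  0.42] shift [ 10.4  11.3 110.3] shift in goal axes [  8.4  11.  110.5]
```

Emit:
{"method": "arm_command", "body": {"moves": [{"ax": 0, "ay": 1, "az": 0.4, "x": 8, "y": 11, "z": 10, "grip": 1}, {"ax": 0, "ay": 0, "az": 0, "x": 0, "y": 0, "z": 25, "grip": 1}, {"ax": 0, "ay": 0, "az": 0, "x": 0, "y": 0, "z": 28, "grip": 1}, {"ax": 0, "ay": 0, "az": 0, "x": 0, "y": 0, "z": 25, "grip": 1}, {"ax": 0, "ay": 0, "az": 0, "x": 0, "y": 0, "z": 12, "grip": 1}, {"ax": 0, "ay": 0, "az": 0, "x": 0, "y": 0, "z": 0, "grip": 1}, {"ax": 0, "ay": 0, "az": 0, "x": 0, "y": 0, "z": 0, "grip": 1}]}}

```text
time_s: 19.82
tool_pos: [0.4507, -0.1946, 0.0659]
tcp_rot: [[0.954, -0.298, 0.001], [-0.298, -0.954, 0.006], [-0.001, -0.006, -1.0]]
ft_force: [0.6, -0.7, -2.7]
gripper_width: 0.0192
```

```bash
python3 -c "
from h import *
to(.4494,-.204,.0066,-18.2)"
```

```text
t 19.82 p [ 0.4507 -0.1946  0.0659] head -17.36 tilt [ 0.001  0.006 -1.   ] F [ 0.58 -0.67 -2.69] T [ 0.065  0.11  -0.032] w 0.0192 j [-0.57  0.09  2.01  0.01  1.05  1.3 ]
turn [-0.33  0.07  0.84] shift [ 1.7  9.7 59.3] shift in goal axes [ 1.7  9.3 59.3]
```

Emit:
{"method": "arm_command", "body": {"moves": [{"ax": -0.3, "ay": -0.3, "az": 0.8, "x": 1, "y": 9, "z": 12, "grip": 1}, {"ax": 0, "ay": 0, "az": 0, "x": 0, "y": 0, "z": 14, "grip": 1}, {"ax": 0, "ay": 0, "az": 0, "x": 0, "y": 0, "z": 12, "grip": 1}, {"ax": 0, "ay": 0, "az": 0, "x": 0, "y": 0, "z": 8, "grip": 1}, {"ax": 0, "ay": 0, "az": 0, "x": 0, "y": 0, "z": 4, "grip": 1}, {"ax": 0, "ay": 0, "az": 0, "x": 0, "y": 0, "z": 0, "grip": 1}, {"ax": 0, "ay": 0, "az": 0, "x": 0, "y": 0, "z": 0, "grip": 1}]}}

```text
time_s: 20.4
tool_pos: [0.4548, -0.2016, 0.0213]
tcp_rot: [[0.953, -0.304, 0.003], [-0.304, -0.953, -0.002], [0.003, 0.001, -1.0]]
ft_force: [-0.6, -0.1, -3.6]
gripper_width: 0.0199
```

```bash
python3 -c "
from h import *
to(.4494,-.204,.0066,-18.2)"
```

```text
t 20.4 p [ 0.4548 -0.2016  0.0213] head -17.68 tilt [ 0.003 -0.002 -1.   ] F [-0.55 -0.13 -3.6 ] T [0.052 0.181 0.01 ] w 0.0199 j [-0.58  0.18  2.01 -0.    0.95  1.3 ]
turn [ 0.06 -0.18  0.52] shift [-4.4  3.9 14.7] shift in goal axes [-4.4  4.  14.7]
```

Emit:
{"method": "arm_command", "body": {"moves": [{"ax": 0, "ay": -0.5, "az": 0, "x": 0, "y": 0, "z": 5, "grip": 1}, {"ax": 0, "ay": 0, "az": 0, "x": 0, "y": 0, "z": 4, "grip": 1}, {"ax": 0, "ay": 0, "az": 0, "x": 0, "y": 0, "z": 3, "grip": 1}, {"ax": 0, "ay": 0, "az": 0, "x": 0, "y": 0, "z": 1.5, "grip": 1}, {"ax": 0, "ay": 0, "az": 0, "x": 0, "y": 0, "z": 0, "grip": 1}, {"ax": 0, "ay": 0, "az": 0, "x": 0, "y": 0, "z": 0, "grip": 1}]}}

```text
time_s: 20.9
tool_pos: [0.4569, -0.2026, 0.0092]
tcp_rot: [[0.953, -0.303, -0.003], [-0.303, -0.953, -0.001], [-0.002, 0.002, -1.0]]
ft_force: [-0.1, 0.1, -3.5]
gripper_width: 0.0201
```

```bash
python3 -c "
from h import *
to(.4494,-.204,.0066,-18.2)"
```

```text
t 20.9 p [ 0.4569 -0.2026  0.0092] head -17.65 tilt [-0.003 -0.001 -1.   ] F [-0.13  0.11 -3.5 ] T [ 0.121  0.156 -0.024] w 0.0201 j [-0.57  0.21  2.   -0.    0.93  1.31]
turn [0.13 0.11 0.55] shift [-6.7  3.6  2.6] shift in goal axes [-6.6  3.6  2.6]
```

Emit:
{"method": "arm_command", "body": {"moves": [{"ax": 0, "ay": -0.2, "az": 0, "x": 0, "y": 0, "z": 1.3, "grip": 1}, {"ax": 0, "ay": 0, "az": 0, "x": 0, "y": 0, "z": 1.2, "grip": 1}, {"ax": 0, "ay": 0, "az": 0, "x": 0, "y": 0, "z": 0.8, "grip": 1}, {"ax": 0, "ay": 0, "az": 0, "x": 0, "y": 0, "z": 0, "grip": 1}, {"ax": 0, "ay": 0, "az": 0, "x": 0, "y": 0, "z": 0, "grip": 1}]}}

```text
time_s: 21.32
tool_pos: [0.4572, -0.203, 0.0069]
tcp_rot: [[0.953, -0.303, -0.006], [-0.303, -0.953, -0.001], [-0.005, 0.002, -1.0]]
ft_force: [0.1, 0.7, -3.8]
gripper_width: 0.0202
```

```bash
python3 -c "
from h import *
to(.4494,-.204,.0066,-18.2)"
```

```text
t 21.32 p [ 0.4572 -0.203   0.0069] head -17.66 tilt [-0.006 -0.001 -1.   ] F [ 0.09  0.73 -3.78] T [ 0.061  0.139 -0.051] w 0.0202 j [-0.57  0.22  2.   -0.    0.93  1.31]
turn [0.13 0.31 0.54] shift [-7.2  3.3  0.3] shift in goal axes [-7.1  3.4  0.3]
```

Emit:
{"method": "arm_command", "body": {"moves": [{"ax": 0, "ay": 0, "az": 0, "x": 0, "y": 0, "z": 0.8, "grip": 1}, {"ax": 0, "ay": 0, "az": 0, "x": 0, "y": 0, "z": 0.8, "grip": 1}, {"ax": 0, "ay": 0, "az": 0, "x": 0, "y": 0, "z": 0, "grip": 1}]}}

```text
time_s: 21.57
tool_pos: [0.4575, -0.2032, 0.0068]
tcp_rot: [[0.953, -0.303, -0.006], [-0.303, -0.953, -0.0], [-0.006, 0.002, -1.0]]
ft_force: [0.2, 0.2, -3.6]
gripper_width: 0.0196
```

```bash
python3 -c "
from h import *
to(.4494,-.204,.0066,-18.2)"
```

```text
t 21.57 p [ 0.4575 -0.2032  0.0068] head -17.66 tilt [-0.006 -0.    -1.   ] F [ 0.17  0.25 -3.61] T [ 0.059  0.192 -0.065] w 0.0196 j [-0.57  0.22  2.   -0.    0.93  1.31]
turn [0.13 0.32 0.54] shift [-7.5  3.2  0.3] shift in goal axes [-7.5  3.3  0.2]
```

Emit:
{"method": "arm_command", "body": {"moves": [{"ax": 0, "ay": 0, "az": 0, "x": 0, "y": 0, "z": 1.5, "grip": 1}, {"ax": 0, "ay": 0, "az": 0, "x": 0, "y": 0, "z": 0, "grip": 1}, {"ax": 0, "ay": 0, "az": 0, "x": 0, "y": 0, "z": 0, "grip": 1}]}}

```text
time_s: 21.82
tool_pos: [0.4581, -0.2036, 0.0069]
tcp_rot: [[0.953, -0.303, -0.005], [-0.303, -0.953, -0.001], [-0.005, 0.003, -1.0]]
ft_force: [0.0, 0.2, -3.4]
gripper_width: 0.02
```

```bash
python3 -c "
from h import *
to(.4494,-.204,.0066,-18.2)"
```

```text
t 21.82 p [ 0.4581 -0.2036  0.0069] head -17.65 tilt [-0.005 -0.001 -1.   ] F [ 0.03  0.18 -3.41] T [ 0.023  0.176 -0.016] w 0.02 j [-0.57  0.22  1.99 -0.    0.93  1.31]
turn [0.15 0.27 0.55] shift [-8.2  3.   0.4] shift in goal axes [-8.2  3.1  0.3]
```

The height no longer changes and the wrench is within a fraction of a millimetre of where it was gripped, so I'll release.

Emit:
{"method": "arm_command", "body": {"moves": [{"ax": 0, "ay": 0, "az": 0, "x": 0, "y": 0, "z": 0, "grip": 0.7}, {"ax": 0, "ay": 0, "az": 0, "x": 0, "y": 0, "z": 0, "grip": 0.6}, {"ax": 0, "ay": 0, "az": 0, "x": 0, "y": 0, "z": 0, "grip": 0.4}, {"ax": 0, "ay": 0, "az": 0, "x": 0, "y": 0, "z": 0, "grip": 0.2}, {"ax": 0, "ay": 0, "az": 0, "x": 0, "y": 0, "z": 0, "grip": 0}, {"ax": 0, "ay": 0, "az": 0, "x": 0, "y": 0, "z": 0, "grip": 0}, {"ax": 0, "ay": 0, "az": 0, "x": 0, "y": 0, "z": 0, "grip": 0}, {"ax": 0, "ay": 0, "az": 0, "x": 0, "y": 0, "z": 0, "grip": 0}]}}

```text
time_s: 22.48
tool_pos: [0.4602, -0.2049, 0.0077]
tcp_rot: [[0.953, -0.303, -0.001], [-0.303, -0.953, -0.004], [0.0, 0.004, -1.0]]
ft_force: [0.4, 0.4, 0.4]
gripper_width: 0.0854
```

Emit:
{"method": "arm_command", "body": {"moves": [{"ax": 0, "ay": 0, "az": 0, "x": 0, "y": 0, "z": -10, "grip": 0}, {"ax": 0, "ay": 0, "az": 0, "x": 0, "y": 0, "z": -20, "grip": 0}, {"ax": 0, "ay": 0, "az": 0, "x": 0, "y": 0, "z": -35, "grip": 0}, {"ax": 0, "ay": 0, "az": 0, "x": 0, "y": 0, "z": -35, "grip": 0}, {"ax": 0, "ay": 0, "az": 0, "x": 0, "y": 0, "z": -35, "grip": 0}, {"ax": 0, "ay": 0, "az": 0, "x": -10, "y": 0, "z": -35, "grip": 0}, {"ax": 0, "ay": 0, "az": 0, "x": 0, "y": 0, "z": -20, "grip": 0}, {"ax": 0, "ay": 0, "az": 0, "x": 0, "y": 0, "z": 0, "grip": 0}, {"ax": 0, "ay": 0, "az": 0, "x": 0, "y": 0, "z": 0, "grip": 0}]}}

```text
time_s: 23.23
tool_pos: [0.4487, -0.1999, 0.2108]
tcp_rot: [[0.953, -0.303, -0.002], [-0.303, -0.953, -0.003], [-0.002, 0.003, -1.0]]
ft_force: [0.2, 0.0, 0.0]
gripper_width: 0.0854
```

```bash
python3 - <<'E'
from h import *
st();w=vision.get_image('wrist');t=vision.get_image('top');s=vision.get_image('side')
cv2.imwrite('pics/end.png',np.hstack([cv2.resize(w,(400,300)),cv2.resize(t[120:300,120:360],(400,300))]))
cv2.imwrite('pics/ends.png',cv2.resize(s[140:300,140:354],(800,598)))
E
```

```text
t 23.23 p [ 0.4487 -0.1999  0.2108] head -17.66 tilt [-0.002 -0.003 -1.   ] F [0.17 0.05 0.01] T [ 0.017 -0.015  0.018] w 0.0854 j [-0.58 -0.09  1.89 -0.    1.34  1.3 ]
```

View pics/end.png

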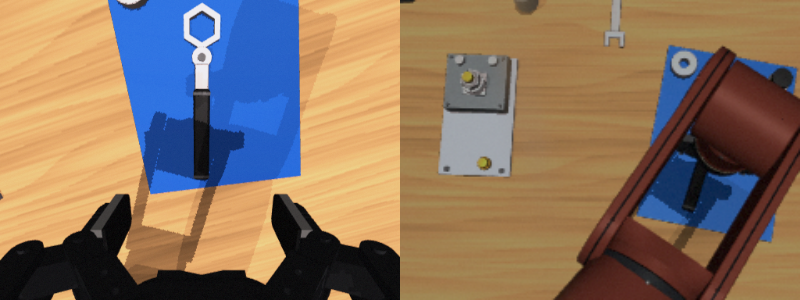

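View pics/ends.png

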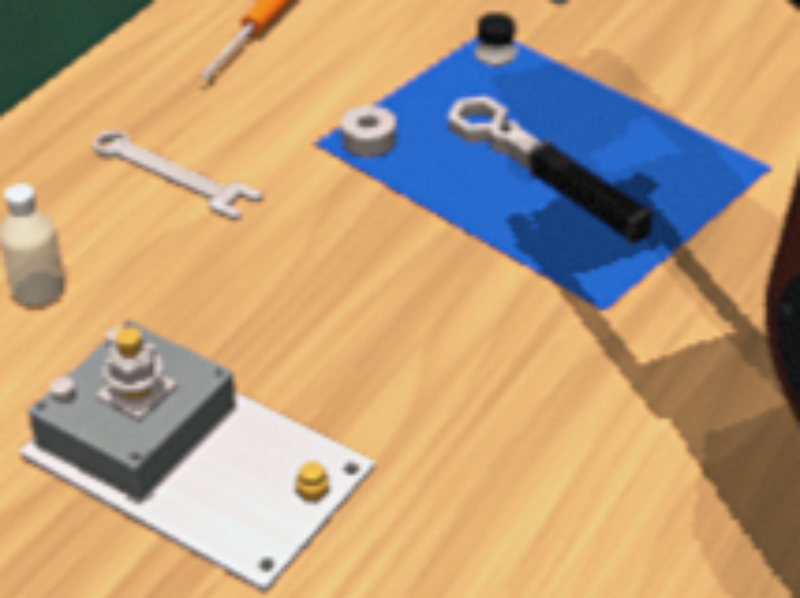

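The wrench lies flat and straight on the mat: ring at (202,27) in the wrist view, handle end inside the mat at (201,178). Everything else is in place, and the gripper is clear with no force on it.

```bash
python3 -c "
from h import *
print(bot.close_job())"
```

```text
the job is handed in; nothing more can be done
None
```

I tightened the nut with the mat wrench until the handle broke over, laid the wrench back on the mat, and handed the job in at about 23 s of the 72 s. No verdict was reported.

- **Tightening:** The ring went down over the nut with almost no contact force. I turned it about 46° clockwise. The measured nut moment then jumped from about 0.1 to 0.5 N m, which I took as the firm stop.
- **Break-over:** I followed the handle round its pivot to a bend of about 0.21 rad, estimated from the arm's pose. The wrist picture agreed.
- **Unloading:** I eased off until the moment was near zero, backing the ring off only a little, within its play on the nut. Then I lifted straight up with no sign of resistance.
- **Last checks:** The wrench is flat and straight on the mat, the gripper is open and clear, and the wrist force is near zero. The other things look unmoved in the top and side pictures.

**Checks that disagreed or fell short:**
- Just before release the wrist still carried the wrench's full weight (about 3.5 N) at its original grasp height, so it may have settled by a fraction of a millimetre.
- Single moment readings were noisy, by about ±0.1 N m.
- The nut's final angle was not measured directly. I infer it from the stop and the gentle unloading.

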